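# Set the matching V-block and lay the shaft level

## Task

One of the three V-blocks in the wooden rack is as tall as the fixed post on the steel stand: set that one down squarely in the middle of the empty bay between the stand's two cheeks, its groove in line with the groove of the post, and leave the other two standing in the rack. Then lay the steel shaft from the wooden cradle into the two grooves so that it lies level and centred on the stand, without disturbing the capacitor that stands on the bench.

Things in the scene. Friction and masses are not known exactly. Their poses are not given: they have to be found in the camera images.
- stand: fixed stand: dark steel base plate 92 x 300 x 10 mm, long side along its y; origin at the centre of its underside. A fixed V post (48 across x, 40 along y, top 60 mm over the plate = z 70 mm, groove along y) stands at y = -80 mm; the empty bay is at y = +80 mm. A 20 mm shaft seated in the grooves has its axis 70 mm above the stand's underside
- bay (a point): centre of the empty bay on top of the base plate (z 10 mm), axes as the stand. On each side a cheek 44 mm long (y), inner faces 54 mm apart in x, straight to 53 mm over the plate, then a lip flaring outward as lead-in up to 66 mm; open along y, no stop. The cheeks cover the block's x sides: there it can be held only by its y ends
- post_top (a point): centre of the fixed post's top, over its groove, 60 mm above the base plate; axes as the stand
- rack: fixed wooden rack, origin at the centre of its underside; 3 bays in a row along its y at -52, 0, +52 mm, floor 6 mm thick (80 mm in x), dividers 6 mm thick, 60 mm high over the floor, 60 mm in x, 46 mm between them; open to +x and -x, so in the rack a block can be held only by its x sides
- v_block_a: loose aluminium V-block, 48 mm across (its x), 40 mm along the groove (its y), 50 mm high, about 0.3 kg; a 90 degree V groove, 28 mm wide and 14 mm deep, runs along y in its top. Origin: centre of the underside, z up. It stands in one of the three bays of the rack (any order)
- v_block_b: loose aluminium V-block, 48 mm across (its x), 40 mm along the groove (its y), 60 mm high, about 0.3 kg; a 90 degree V groove, 28 mm wide and 14 mm deep, runs along y in its top. Origin: centre of the underside, z up. It stands in one of the three bays of the rack (any order)
- v_block_c: loose aluminium V-block, 48 mm across (its x), 40 mm along the groove (its y), 70 mm high, about 0.3 kg; a 90 degree V groove, 28 mm wide and 14 mm deep, runs along y in its top. Origin: centre of the underside, z up. It stands in one of the three bays of the rack (any order)
- shaft: loose round steel shaft, diameter 20 mm over 210 mm with thinner 15 mm ends, 240 mm long, about 0.45 kg. Origin: its middle, on the axis; y along the shaft; it may roll about y. It lies in the cradle, its axis 36 mm above the bench
- cradle: fixed wooden cradle, base 50 x 170 x 8 mm, long side along its y; two V saddles 44 mm wide, 18 mm long and 36 mm high at y = +-70 mm; origin at the centre of its underside
- capacitor: loose bystander: grey metal can capacitor standing upright, 35 mm in diameter, 73 mm high; origin at the centre of its underside
Things that resemble listed ones, but are neither listed nor needed, are in the scene too. What is shaped like the shaft but yellow is not meant. Leave any pink look-alike of the v_block_a alone.

How it is judged:
By the outcome, as a careful person would: the job done as asked, in the order asked, and still so for the second after the job is handed in, with the robot touching nothing.
It also fails if it takes over 72 s, if anything falls off the work surface, if the arm or the gripper's body presses on something with over 40 N, if the wrist force passes 120 N, or if a joint passes its speed limit or range.

## Robot

A 6-joint arm with a two-finger parallel gripper is mounted at the origin on a cart in front of the work surface, level with it; the furniture and walls round the work are solid. World frame = base frame: x ahead of the robot, y to its left, z up, the work surface at z = 0. Lengths are in m, angles in rad, forces in N, time in s.
With the tool pointing down it reaches from about 0.35 to 0.975 m from the base axis. Payload 4.9 kg.
Tool frame: the origin (TCP) lies at the very end of the fingers, on their centre line; the grasp point (between the pads) lies 19 mm behind it; z points along the fingers, y is the line along which they close (so a half turn about z gives the same grasp; the last joint's range is limited). The gripper opens to 85 mm and grips with 20 to 120 N. Pads are 22 mm wide; open, the fingers measure 114 mm over their backs; the gripper's body (76 mm by 85 mm) begins 54 mm behind the grasp point. The pads swing forward as they close: fully open they stand 13 mm farther back than shut.
Start: joints at [1.156, 0.053, 1.613, -0, 1.476, -0.119], TCP at [0.182, 0.598, 0.231] pointing down, gripper open.
Joint ranges: [-3.01, 3.01], [-1.01, 2.22], [0.06, 2.58], [-1.02, 4.17], [0.09, 2.62], [-3.14, 3.14]. Speed limits (rad/s): [2.57, 2.57, 3.14, 3.14, 3.14, 3.14].

## Interface

Orientations are given as a unit quaternion [w, x, y, z].
In Python, from plant import manip gives the robot as it stands.
- The arm moves only by the tool send_rows, never from a script. Its argument "increments" is a list of rows, each an object of numbers: "claw": the closure, from -1 (fully open) to 1 (shut); "dx", "dy", "dz": the shift along the tool's x, y, z in units of 0.5 m (1.0 is 0.5 m); "yaw": the turn about the tool's z in units of 1.5 rad (1.0 is 1.5 rad). A call has 1 to 20 rows; each row is the pose to reach, as a shift and turn from the pose commanded when the call began, along the tool's axes at that moment; what a row does not reach only later rows make up. A row lasts 1/8 s, in which the tool goes at most 62.5 mm and 10.7 degrees, less where a joint would pass 70% of its speed; a pose out of reach is approached as far as the arm can. A call with a number of a shift or a turn outside -1 to 1 is refused whole. A call with a gripper value outside its range is refused whole. The fingers move at their own pace and stop on an object; the grip force is fixed at half the most. Time passes only in rows, so rows that repeat a pose let the fingers close. It gives the time, the measured TCP pose, the force, the opening and the grip force at its end, in the units of the state.
- manip.state(): the state, without advancing time (a new reading comes with each control period).
- manip.grab_frame(name): name is "scene" or "top" or "wrist"; returns the picture (400x640x3 uint8, red, green, blue); there is no depth.
- manip.camera_params(name): a dict with "camera_matrix" (3x3 intrinsics, pixels), "extrinsics" (4x4, takes a point from world to camera coordinates); the wrist camera has in their place "tool_from_camera" (4x4, takes a point from camera to tool coordinates, whose origin is the TCP and whose axes are the flange's). Camera axes: x right, y down, z forward; pixel columns grow to the right and rows downward; lengths in m; the calibration is good to about 2 mm. A picture is of the moment at which its call begins: read the wrist's pose just before it. camera_params takes no time and is no camera call.
- manip.job_done(): hands the job in; it is judged then, once.
The state is a dict: "time": time; "joint_pos": joint angles; "joint_vel": joint speeds; "joint_efforts": joint torques, N m; "tool_pos": TCP position; "tool_rot": TCP orientation; "contact_force": force on the tool from outside, world axes, zero at the start; "ft_torque": the same for the moment, N m; "gripper_width": opening from 0.0 (shut) to 1.0 (fully open); "grasp_force": force on a finger pad.
Only numpy, scipy, OpenCV 4.12 (cv2) and the standard library are available. Lean on these libraries where they do the work, as an engineer would, in place of code of your own. Each camera call takes 0.05 s, during which the arm holds its last target. There are 200 camera calls.

## Working session

There is one attempt and no reset: what is moved stays moved. The work goes in short steps, Python scripts to look and compute and a tool call to move; the robot and the scene stay as the last step left them, time stands still between calls to the robot, and variables do not carry over. Pictures are saved under pics/ and viewed, at most 10 in all, crops included, and the job is handed in when it is done.

Besides the shell and the picture viewer there is one more tool, called after "Request:" as name([rows], argument=value, ...), one row to a line, values as JSON. send_rows: Moves the arm, as the interface text tells. Shifts and turns lie within -1 to 1; 1 stands for 0.5 m of shift or 1.5 rad of turn. Its arguments: {"type":"object","properties":{"increments":{"type":"array","items":{"type":"object","properties":{"claw":{"type":"number"},"dx":{"type":"number"},"dy":{"type":"number"},"dz":{"type":"number"},"yaw":{"type":"number"}}}}},"required":["increments"]}

```bash
mkdir -p pics; ls
python3 - <<'E'
from plant import manip
import cv2,json
import numpy as np
np.set_printoptions(precision=4,suppress=True)
for n in("scene","top"):
    f=manip.grab_frame(n); cv2.imwrite(f"pics/{n}0.png",f[:,:,::-1])
    p=manip.camera_params(n); print(n,p["camera_matrix"],p["extrinsics"])
print(manip.camera_params("wrist")); print(manip.state())
E
```

```text
pics
scene [[417.7549   0.     320.8165]
 [  0.     417.7549 205.4975]
 [  0.       0.       1.    ]] [[ 0.8755 -0.4831 -0.0122 -0.3778]
 [-0.3209 -0.5623 -0.7621  0.301 ]
 [ 0.3613  0.6711 -0.6473  1.1946]
 [ 0.      0.      0.      1.    ]]
top [[403.3375   0.     323.2939]
 [  0.     403.3375 198.8487]
 [  0.       0.       1.    ]] [[-0.0014 -1.     -0.004   0.1719]
 [-0.987   0.002  -0.1609  0.5326]
 [ 0.1609  0.0037 -0.987   1.2443]
 [ 0.      0.      0.      1.    ]]
{'camera_matrix': array([[323.5505,   0.    , 319.535 ],
       [  0.    , 323.5505, 202.0705],
       [  0.    ,   0.    ,   1.    ]]), 'tool_from_camera': array([[ 0.0005, -0.945 , -0.3271,  0.0838],
       [ 1.    ,  0.0001,  0.0012, -0.0016],
       [-0.0011, -0.3271,  0.945 , -0.1424],
       [ 0.    ,  0.    ,  0.    ,  1.    ]])}
{'time': 0.1, 'joint_pos': array([ 1.156 ,  0.0533,  1.6142,  0.    ,  1.476 , -0.119 ]), 'joint_vel': array([-0.0011, -0.0016, -0.0026, -0.0018,  0.0033,  0.0007]), 'joint_efforts': array([ -0.0002, -39.4901, -37.1361,  -0.    ,   0.0039,  -0.    ]), 'tool_pos': array([0.182 , 0.5973, 0.2301]), 'tool_rot': array([-0.0003,  0.1474,  0.9891, -0.0009]), 'contact_force': array([ 0.0585, -0.0654, -0.4595]), 'ft_torque': array([ 0.0448,  0.0219, -0.0212]), 'grasp_force': 0.0, 'gripper_width': 0.9995845267791835}
```

View pics/scene0.png

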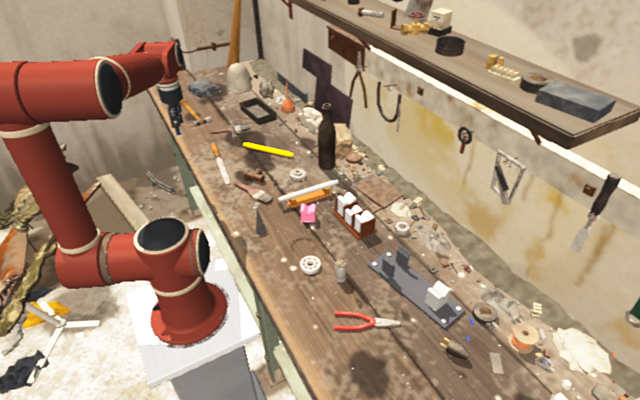

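View pics/top0.png

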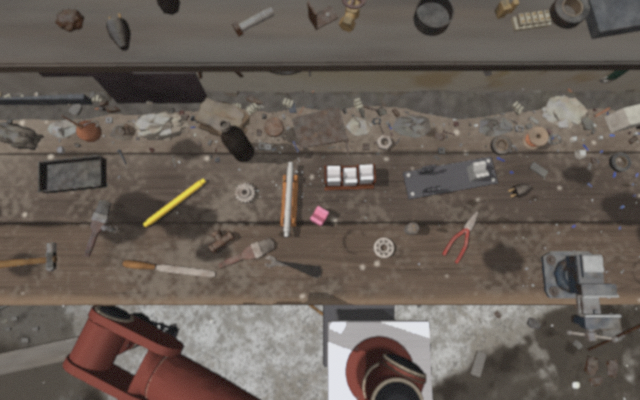

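The scene and top pictures show:
- **Rack:** three white blocks, top (334,174), (350,175), (366,173).
- **Shaft:** white, in the wooden cradle, top (289,198).
- **Stand:** top (450,178), with its fixed post at (480,169). The bay is near (428,182).
- **Capacitor:** a small can, scene (340,270), top about (412,228).
- **Look-alikes:** the yellow bar at top (175,202) and the pink block at top (319,215).

I'll crop in closer and compute rough positions.

```bash
cat > h.py <<'E'
from plant import manip
import cv2, numpy as np
from scipy.spatial.transform import Rotation as R
np.set_printoptions(precision=4,suppress=True)
def cam(n,st=None):
    p=manip.camera_params(n); K=p["camera_matrix"]
    if n!="wrist": return K,np.array(p["extrinsics"])
    w,x,y,z=st["tool_rot"]; T=np.eye(4); T[:3,:3]=R.from_quat([x,y,z,w]).as_matrix(); T[:3,3]=st["tool_pos"]
    return K,np.linalg.inv(T@p["tool_from_camera"])
def unproj(K,E,px,z):
    px=np.atleast_2d(px).astype(float); d=np.c_[px,np.ones(len(px))]@np.linalg.inv(K).T@E[:3,:3]
    c=-E[:3,:3].T@E[:3,3]; return c+d*((np.broadcast_to(z,len(px))-c[2])/d[:,2])[:,None]
def proj(K,E,P):
    q=np.atleast_2d(P)@E[:3,:3].T+E[:3,3]; q=q@K.T; return q[:,:2]/q[:,2:]
E
python3 - <<'E'
from h import *
K,E=cam("top")
for n,p,z in[("rackL",(334,170),.06),("rackM",(350,172),.06),("rackR",(366,169),.06),("shaft1",(290,164),.036),("shaft2",(287,234),.036),("post",(480,166),.07),("standL",(408,183),.01),("standR",(494,172),.01),("cap",(412,228),.073),("pink",(319,215),.05)]: print(n,unproj(K,E,p,z)[0])
s=cv2.imread("pics/scene0.png");t=cv2.imread("pics/top0.png")
a=cv2.resize(s[170:330,270:470],None,fx=4,fy=3.5,interpolation=3) if 0 else cv2.resize(s[170:330,270:470],(700,560),interpolation=2)
cv2.imwrite("pics/c1.png",a)
E
```

```text
rackL [0.6233 0.1367 0.06  ]
rackM [0.6166 0.0858 0.06  ]
rackR [0.6263 0.0347 0.06  ]
shaft1 [0.6494 0.2794 0.036 ]
shaft2 [0.4215 0.2862 0.036 ]
post [ 0.6328 -0.3249  0.07  ]
standL [ 0.5907 -0.108   0.01  ]
standR [ 0.6271 -0.3935  0.01  ]
cap [ 0.4365 -0.1021  0.073 ]
pink [0.4802 0.1846 0.05  ]
```

View pics/c1.png

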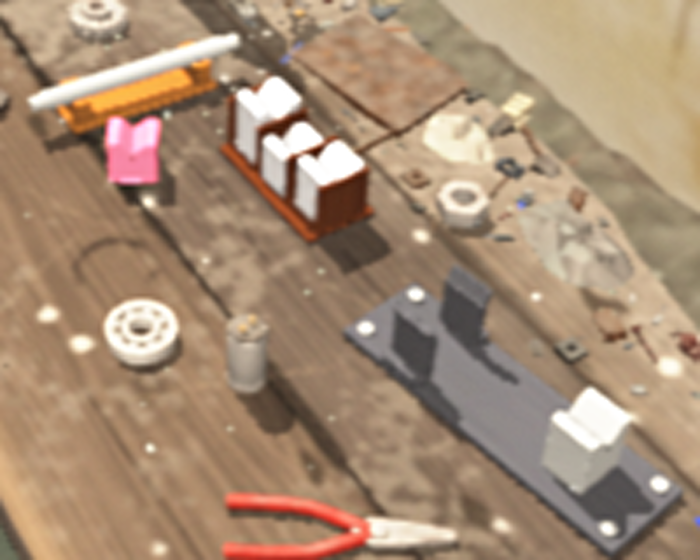

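The nearest-y rack block, crop (330,185), is mid-height. The left one, (265,115), is tallest and the middle one, (290,150), is shortest. Candidates for the block I want are scene (349,205), (352,213), (364,222) and the pink (308,213). I choose the right-hand rack block at world y≈0.035, and the white shaft rather than the yellow one. Next I'll move the wrist camera over the rack for a close check.

Request:
send_rows([
  {"dx":-0.9,"dy":-0.77,"dz":-0.04,"yaw":-0.197},
  {"dx":-0.9,"dy":-0.77,"dz":-0.04,"yaw":-0.197},
  {"dx":-0.9,"dy":-0.77,"dz":-0.04,"yaw":-0.197},
  {"dx":-0.9,"dy":-0.77,"dz":-0.04,"yaw":-0.197},
  {"dx":-0.9,"dy":-0.77,"dz":-0.04,"yaw":-0.197},
  {"dx":-0.9,"dy":-0.77,"dz":-0.04,"yaw":-0.197},
  {"dx":-0.9,"dy":-0.77,"dz":-0.04,"yaw":-0.197},
  {"dx":-0.9,"dy":-0.77,"dz":-0.04,"yaw":-0.197},
  {"dx":-0.9,"dy":-0.77,"dz":-0.04,"yaw":-0.197},
  {"dx":-0.9,"dy":-0.77,"dz":-0.04,"yaw":-0.197},
  {"dx":-0.9,"dy":-0.77,"dz":-0.04,"yaw":-0.197},
  {"dx":-0.9,"dy":-0.77,"dz":-0.04,"yaw":-0.197},
  {"dx":-0.9,"dy":-0.77,"dz":-0.04,"yaw":-0.197},
  {"dx":-0.9,"dy":-0.77,"dz":-0.04,"yaw":-0.197},
])

```text
invalid input
```

Run:
```python
from h import *
import pickle
st=manip.state(); f=manip.grab_frame("wrist")[:,:,::-1].copy(); pickle.dump((st,f),open("w1.pkl","wb"))
print(st["time"],st["tool_pos"],st["tool_rot"])
cv2.imwrite("pics/w1.png",cv2.resize(f[::-1,::-1],(800,500),interpolation=2))
```

```text
0.1 [0.182  0.5973 0.2301] [-0.0003  0.1474  0.9891 -0.0009]
```

View pics/w1.png

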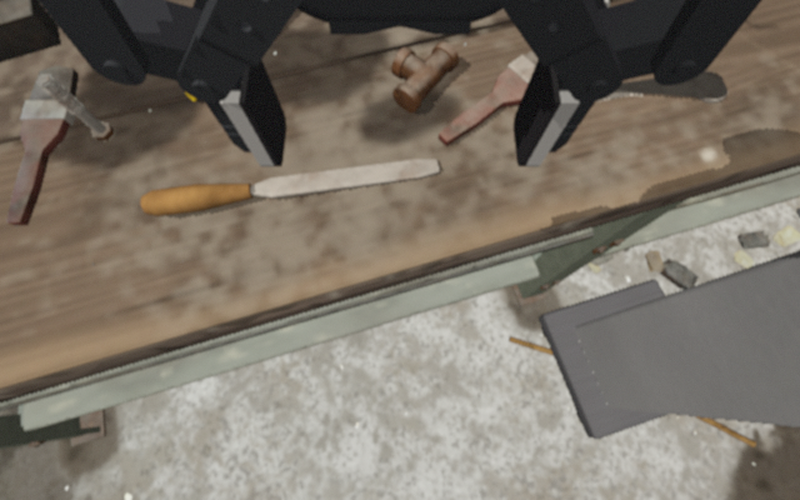

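The flipped wrist view still shows only the start area, because the call was refused, probably for the missing "claw" field. I'll resend with every field filled in.

Request:
send_rows([
  {"claw":-1,"dx":-0.99,"dy":-0.74,"dz":-0.04,"yaw":-0.197},
  {"claw":-1,"dx":-0.99,"dy":-0.74,"dz":-0.04,"yaw":-0.197},
  {"claw":-1,"dx":-0.99,"dy":-0.74,"dz":-0.04,"yaw":-0.197},
  {"claw":-1,"dx":-0.99,"dy":-0.74,"dz":-0.04,"yaw":-0.197},
  {"claw":-1,"dx":-0.99,"dy":-0.74,"dz":-0.04,"yaw":-0.197},
  {"claw":-1,"dx":-0.99,"dy":-0.74,"dz":-0.04,"yaw":-0.197},
  {"claw":-1,"dx":-0.99,"dy":-0.74,"dz":-0.04,"yaw":-0.197},
  {"claw":-1,"dx":-0.99,"dy":-0.74,"dz":-0.04,"yaw":-0.197},
  {"claw":-1,"dx":-0.99,"dy":-0.74,"dz":-0.04,"yaw":-0.197},
  {"claw":-1,"dx":-0.99,"dy":-0.74,"dz":-0.04,"yaw":-0.197},
  {"claw":-1,"dx":-0.99,"dy":-0.74,"dz":-0.04,"yaw":-0.197},
  {"claw":-1,"dx":-0.99,"dy":-0.74,"dz":-0.04,"yaw":-0.197},
  {"claw":-1,"dx":-0.99,"dy":-0.74,"dz":-0.04,"yaw":-0.197},
  {"claw":-1,"dx":-0.99,"dy":-0.74,"dz":-0.04,"yaw":-0.197},
])

```text
time: 1.9
tool_pos: [0.5473, 0.1007, 0.2513]
tool_rot: [0.0, -0.001, 1.0, 0.0]
contact_force: [-0.6, 0.0, 0.8]
gripper_width: 1.001
grasp_force: 0.0
```

Run:
```python
from h import *
import pickle
st=manip.state(); f=manip.grab_frame("wrist")[:,:,::-1].copy(); pickle.dump((st,f),open("w1.pkl","wb"))
print(st["time"],st["tool_pos"],st["tool_rot"])
cv2.imwrite("pics/w2.png",cv2.resize(f[::-1,::-1],(800,500),interpolation=2))
```

```text
1.9 [0.5473 0.1007 0.2513] [ 0.     -0.0008  1.      0.    ]
```

View pics/w2.png

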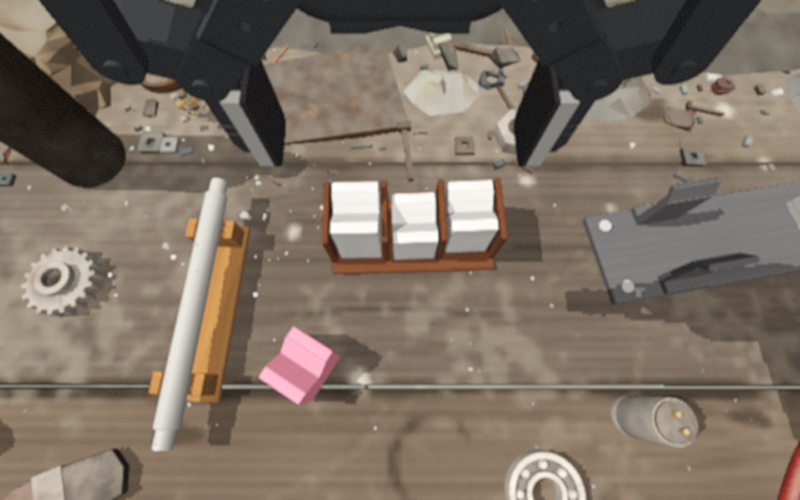

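The wrist view, flipped to 800x500, shows three rack blocks: left (356,220) tallest, middle (415,226) shortest, right (471,217) medium. The shaft runs (217,182) to (163,445), the pink block is at (300,365), the stand is on the right and the capacitor is at (655,420). The crop confirms the choice, so next I'll look at the stand.

Request:
send_rows([
  {"claw":-1,"dx":-0.06,"dy":-0.7,"dz":0,"yaw":0},
  {"claw":-1,"dx":-0.06,"dy":-0.7,"dz":0,"yaw":0},
  {"claw":-1,"dx":-0.06,"dy":-0.7,"dz":0,"yaw":0},
  {"claw":-1,"dx":-0.06,"dy":-0.7,"dz":0,"yaw":0},
  {"claw":-1,"dx":-0.06,"dy":-0.7,"dz":0,"yaw":0},
  {"claw":-1,"dx":-0.06,"dy":-0.7,"dz":0,"yaw":0},
  {"claw":-1,"dx":-0.06,"dy":-0.7,"dz":0,"yaw":0},
  {"claw":-1,"dx":-0.06,"dy":-0.7,"dz":0,"yaw":0},
  {"claw":-1,"dx":-0.06,"dy":-0.7,"dz":0,"yaw":0},
])

```text
time: 3.08
tool_pos: [0.5779, -0.2489, 0.2514]
tool_rot: [0.0, -0.001, 1.0, 0.0]
contact_force: [-0.7, 0.2, 0.2]
gripper_width: 1.003
grasp_force: 0.0
```

Run:
```python
from h import *
import pickle
st=manip.state(); f=manip.grab_frame("wrist")[:,:,::-1].copy(); pickle.dump((st,f),open("w2.pkl","wb"))
print(st["time"],st["tool_pos"],st["tool_rot"],st["joint_pos"])
cv2.imwrite("pics/w3.png",cv2.resize(f[::-1,::-1],(800,500),interpolation=2))
```

```text
3.075 [ 0.5779 -0.2489  0.2514] [ 0.0001 -0.0008  1.      0.0001] [-0.5249  0.0514  1.5807  0.0002  1.5094 -2.0974]
```

View pics/w3.png

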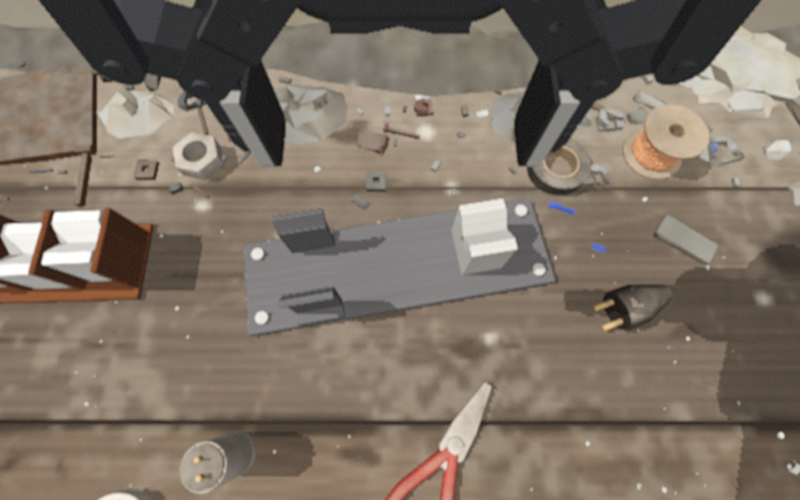

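The view shows the stand, flipped 800x500. Plate corners are (247,247), (530,202), (555,280), (250,333), with the bay cheeks at (303,230) and (312,303) and the post top at (485,230). The area is clear and the pliers are at (455,440). Next I'll fit the poses numerically.

```bash
cat > fit.py <<'E'
from h import *
import pickle
from scipy.optimize import minimize
def place(P,p):
    c,s=np.cos(p[2]),np.sin(p[2]); P=np.asarray(P,float)
    return np.c_[p[0]+c*P[:,0]-s*P[:,1],p[1]+s*P[:,0]+c*P[:,1],P[:,2]]
def box(x0,x1,y0,y1,z0,z1): return [(x,y,z) for x in(x0,x1) for y in(y0,y1) for z in(z0,z1)]
def hullseg(K,E,P,n=60):   # silhouette samples and normals
    h=cv2.convexHull(proj(K,E,P).astype(np.float32))[:,0]; out=[]
    for a,b in zip(h,np.roll(h,-1,0)):
        L=np.linalg.norm(b-a)
        if L<12: continue
        t=np.linspace(.06,.94,max(6,int(L/2)))[:,None]; d=(b-a)/L
        out.append(np.c_[a+t*(b-a),np.tile([d[1],-d[0]],(len(t),1))])
    return np.vstack(out)
def score(chs,S,d):
    v=0
    for c in chs:
        a=cv2.remap(c,(S[:,0]+d*S[:,2]).astype(np.float32)[None],(S[:,1]+d*S[:,3]).astype(np.float32)[None],1)[0]
        b=cv2.remap(c,(S[:,0]-d*S[:,2]).astype(np.float32)[None],(S[:,1]-d*S[:,3]).astype(np.float32)[None],1)[0]
        v=v+(a-b)**2
    return np.minimum(np.sqrt(v),40).mean()
def fit(cams,boxes,p0,tag=""):
    # cams: list of (K,E,img)
    best=None
    for sg,d in((3,4),(1.2,2),(.7,1.2)):
        im=[(K,E,cv2.split(cv2.GaussianBlur(f.astype(np.float32),(0,0),sg))) for K,E,f in cams]
        cost=lambda q:-sum(score(c,hullseg(K,E,place(b,q)),d) for K,E,c in im for b in boxes)
        dl=np.array([.006,.006,.03])*(1 if sg>2 else .3 if sg>1 else .12)
        sim=np.vstack([p0]+[p0+dl*v for v in np.eye(3)])
        r=minimize(cost,p0,method="Nelder-Mead",options=dict(initial_simplex=sim,xatol=1e-5,fatol=1e-4)); p0=r.x
    print(tag,p0,-r.fun); return p0
PLATE=box(-.046,.046,-.15,.15,0,.01); POST=box(-.024,.024,-.1,-.06,.01,.07)
E
python3 - <<'E'
from fit import *
st,f=pickle.load(open("w2.pkl","rb")); K,E=cam("wrist",st)
c=np.array([[247,247],[530,202],[555,280],[250,333]])*.8
q=unproj(K,E,np.c_[639-c[:,0],399-c[:,1]],.01); print(q); m=q.mean(0)
p0=np.array([m[0],m[1],.14])
pl=fit([(K,E,f)],[PLATE],p0,"plate"); po=fit([(K,E,f)],[PLATE,POST],pl,"plate+post")
Kt,Et=cam("top"); t=cv2.imread("pics/top0.png"); Ks,Es=cam("scene"); s=cv2.imread("pics/scene0.png")
fit([(Kt,Et,t)],[PLATE],pl,"top plate"); fit([(Ks,Es,s)],[PLATE],pl,"scene plate")
st1,f1=pickle.load(open("w1.pkl","rb")); K1,E1=cam("wrist",st1)
# overlay
o=f.copy()
for B in(PLATE,POST,box(-.027,.027,.058,.102,.01,.063)):
    for a in hullseg(K,E,place(B,po)): cv2.circle(o,(int(round(a[0])),int(round(a[1]))),0,(0,255,0),-1)
# rack blocks & shaft from w1 : unproject clicked
for n,pt,z in(("c",(356,208),.076),("a",(415,213),.056),("b",(471,202),.066),("sh1",(217,181),.036),("sh2",(163,446),.036)):
    u=np.array(pt)*.8; print(n,unproj(K1,E1,[639-u[0],399-u[1]],z)[0])
cv2.imwrite("pics/ov1.png",cv2.resize(o[::-1,::-1][140:290,170:470],(800,400),interpolation=2))
E
```

```text
[[ 0.6255 -0.097   0.01  ]
 [ 0.6757 -0.3863  0.01  ]
 [ 0.592  -0.402   0.01  ]
 [ 0.5405 -0.1105  0.01  ]]
plate [ 0.6123 -0.2463  0.1726] 26.93309783935547
plate+post [ 0.6108 -0.2468  0.1861] 60.32715606689453
top plate [ 0.6146 -0.2515  0.273 ] 15.723005294799805
scene plate [ 0.6265 -0.2429  0.2416] 25.038307189941406
c [0.6077 0.1367 0.076 ]
a [0.612  0.0853 0.056 ]
b [0.6183 0.0357 0.066 ]
sh1 [0.6551 0.2805 0.036 ]
sh2 [0.4175 0.2882 0.036 ]
```

View pics/ov1.png

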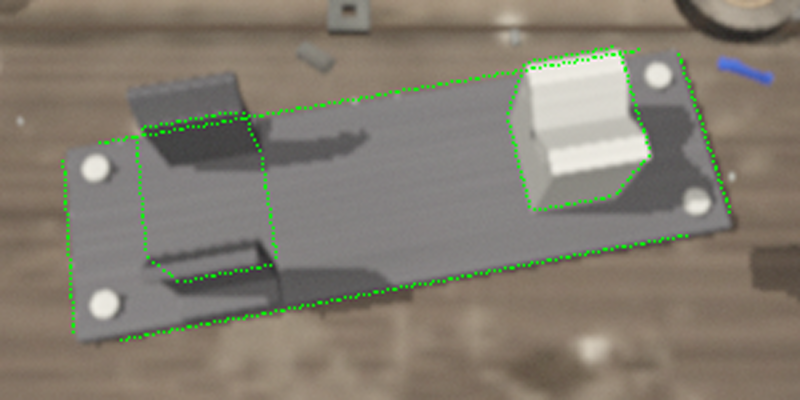

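The overlay shows the fitted plate and post outlines, in green, closely on the edges. To pin down the yaw I'll use the four white screw heads at crop (95,168), (105,305), (658,75), (697,202) as symmetric fiducials. I'll also measure the shaft and block b properly.

```bash
cat > meas.py <<'E'
from fit import *
def screws(st,f,guess,z=.012):
    # guess: 2D pixel guesses in raw image
    K,E=cam("wrist",st); g=cv2.cvtColor(f,cv2.COLOR_BGR2GRAY).astype(float); C=[]
    for u,v in guess:
        for _ in range(3):
            yy,xx=np.mgrid[int(round(v))-7:int(round(v))+8,int(round(u))-7:int(round(u))+8]
            if yy.min()<0 or xx.min()<0 or yy.max()>399 or xx.max()>639: break
            w=np.clip(g[yy,xx]-165,0,40)*((xx-u)**2+(yy-v)**2<49); 
            if w.sum()<100: break
            u,v=(w*xx).sum()/w.sum(),(w*yy).sum()/w.sum()
        C.append((u,v))
    return unproj(K,E,C,z)[:,:2]
E
python3 - <<'E'
from meas import *
st,f=pickle.load(open("w2.pkl","rb"))
c=np.array([[95,168],[105,305],[658,75],[697,202]])/2.667+[170,140]
S=screws(st,f,np.c_[639-c[:,0],399-c[:,1]]); print(S,"centre",S.mean(0))
for a,b in((2,0),(3,1)): d=S[b]-S[a]; print("yaw long",np.arctan2(-d[0],d[1]),np.linalg.norm(d))
for a,b in((1,0),(3,2)): d=S[b]-S[a]; print("yaw short",np.arctan2(d[1],d[0]),np.linalg.norm(d))
K,E=cam("wrist",st); fit([(K,E,f)],[POST],np.array([.6108,-.2468,.18]),"post only")
st1,f1=pickle.load(open("w1.pkl","rb")); K1,E1=cam("wrist",st1)
g=cv2.cvtColor(f1,cv2.COLOR_BGR2HSV); m=((g[...,1]<45)&(g[...,2]>150)).astype(np.uint8)
n,l,s,ce=cv2.connectedComponentsWithStats(m)
for i in range(1,n):
    if s[i,4]>400: print("comp",s[i],ce[i])
# shaft
fm=np.array([639-.8*190,399-.8*313]); i=l[int(fm[1]),int(fm[0])]; print("id",i)
yy,xx=np.where(l==i); P=unproj(K1,E1,np.c_[xx,yy],.036)[:,:2]; mu=P.mean(0); d=np.linalg.svd(P-mu,full_matrices=False)[2][0]; d*=np.sign(d[1]) if abs(d[1])>.3 else np.sign(-d[0])
t=(P-mu)@d; print("shaft mid",mu+d*(t.max()+t.min())/2,"len",np.ptp(t),"dir",d,mu)
cv2.imwrite("/tmp/m.png",m*255)
E
```

```text
[[ 0.6184 -0.108 ]
 [ 0.5551 -0.1194]
 [ 0.6661 -0.3748]
 [ 0.601  -0.3865]] centre [ 0.6101 -0.2472]
yaw long 0.17709371467885834 0.2709587500554689
yaw long 0.17001878647284058 0.27106193812426793
yaw short 0.1774989635329958 0.06427514423305136
yaw short 0.17894363358489956 0.06619297997098146
post only [ 0.6126 -0.2469  0.1584] 36.5701789855957
comp [ 171    0   65   39 1705] [204.3824  17.5836]
comp [ 543    0   72   38 1464] [580.6093  16.1646]
comp [ 460   38   59  220 3471] [489.9046 145.9729]
comp [  83   42   53   40 1134] [106.7831  60.4753]
comp [ 565  147   64   57 1841] [594.4666 175.0603]
comp [ 289  193   38   54 1811] [307.7802 220.201 ]
comp [ 336  195   40   61 2216] [354.6688 225.5379]
comp [ 241  199   42   58 2020] [262.3386 228.351 ]
comp [125 302  46  29 783] [145.6501 314.5275]
comp [ 253  306   65   39 1762] [285.6158 325.3218]
id 5
shaft mid [0.5364 0.2869] len 0.24574102664230946 dir [-0.9991  0.0428] [0.5253 0.2874]
```

Screw fiducials give the stand centre as (0.610,-0.247) with yaw 0.175, agreeing with the outline fit. Next I'll check the block heights by scoring each height hypothesis in two wrist views, and get the block b and shaft poses.

Run:
```python
from meas import *
st,f=pickle.load(open("w2.pkl","rb")); K,E=cam("wrist",st)
st1,f1=pickle.load(open("w1.pkl","rb")); K1,E1=cam("wrist",st1)
Ks,Es=cam("scene"); s=cv2.imread("pics/scene0.png")
for nm,y,cs in(("right",.0357,[(K1,E1,f1),(K,E,f)]),("mid",.0853,[(K1,E1,f1)]),("left",.1367,[(K1,E1,f1)])):
    for h in(.05,.06,.07):
        fit(cs,[box(-.024,.024,-.02,.02,.006+h-.012,.006+h)],np.array([.615,y,0.]),f"{nm} h{h}")
RB=box(-.04,.04,-.081,.081,0,.006)
fit([(K1,E1,f1)],[RB],np.array([.612,.086,0.]),"rackbase")
fit([(K1,E1,f1)],[box(-.01,.01,-.105,.105,.03,.042)],np.array([.5364,.284,1.53]),"shaft")
fit([(K1,E1,f1)],[box(-.025,.025,-.085,.085,0,.008)],np.array([.5364,.28,1.53]),"cradle")
cp=unproj(K,E,[639-.8*205,399-.8*467],.073); print("cap top",cp)
```

```text
right h0.05 [0.6222 0.0461 0.0409] 64.40311431884766
right h0.06 [0.6181 0.0367 0.0157] 78.01589965820312
right h0.07 [0.6138 0.035  0.039 ] 74.49249267578125
mid h0.05 [0.611  0.0859 0.0298] 40.0
mid h0.06 [0.6188 0.078  0.0369] 25.652921676635742
mid h0.07 [0.5972 0.0851 0.0831] 31.12347984313965
left h0.05 [ 0.622   0.1414 -0.012 ] 40.0
left h0.06 [0.6155 0.139  0.0024] 40.0
left h0.07 [0.6118 0.1386 0.0096] 40.0
rackbase [0.614  0.0874 0.0166] 22.65216827392578
shaft [0.5484 0.2833 1.5291] 37.75877380371094
cradle [0.5356 0.2859 1.5354] 35.1216926574707
cap top [[ 0.4395 -0.1132  0.073 ]]
```

Heights confirmed: mid is 50, right is 60 and left is 70, so block b is the right-hand one at (0.617,0.037) with yaw 0.016. I'll turn the gripper so it closes along the rack's x and go above it.

Request:
send_rows([
  {"claw":-1,"dx":-0.078,"dy":0.572,"dz":0.14,"yaw":1},
  {"claw":-1,"dx":-0.078,"dy":0.572,"dz":0.14,"yaw":1},
  {"claw":-1,"dx":-0.078,"dy":0.572,"dz":0.14,"yaw":1},
  {"claw":-1,"dx":-0.078,"dy":0.572,"dz":0.14,"yaw":1},
  {"claw":-1,"dx":-0.078,"dy":0.572,"dz":0.14,"yaw":1},
  {"claw":-1,"dx":-0.078,"dy":0.572,"dz":0.14,"yaw":1},
  {"claw":-1,"dx":-0.078,"dy":0.572,"dz":0.14,"yaw":1},
  {"claw":-1,"dx":-0.078,"dy":0.572,"dz":0.14,"yaw":1},
  {"claw":-1,"dx":-0.078,"dy":0.572,"dz":0.14,"yaw":1},
  {"claw":-1,"dx":-0.078,"dy":0.572,"dz":0.14,"yaw":1},
  {"claw":-1,"dx":-0.078,"dy":0.572,"dz":0.14,"yaw":1},
])

```text
time: 4.5
tool_pos: [0.6168, 0.0358, 0.1814]
tool_rot: [0.0, 0.681, 0.732, 0.0]
contact_force: [0.2, 0.1, 0.2]
gripper_width: 0.998
grasp_force: 0.0
```

```bash
cat >> h.py <<'E'
def psi(st):
    w,x,y,z=st["tool_rot"]; X=R.from_quat([x,y,z,w]).as_matrix()[:,0]; return np.arctan2(X[1],X[0])
def plan(x,y,z,ps):
    st=manip.state(); a=psi(st); D=np.array([x,y,z])-st["tool_pos"]
    print("t",st["time"],"pos",st["tool_pos"],"psi",a,"j6",st["joint_pos"][5])
    print("dx %.4f dy %.4f dz %.4f yaw %.4f"%((np.cos(a)*D[0]+np.sin(a)*D[1])/.5,(np.sin(a)*D[0]-np.cos(a)*D[1])/.5,-D[2]/.5,-(((ps-a)+np.pi)%(2*np.pi)-np.pi)/1.5))
E
python3 - <<'E'
from meas import *
plan(.617,.0365,.024,np.pi/2+.016)
st=manip.state(); f=manip.grab_frame("wrist")[:,:,::-1].copy(); pickle.dump((st,f),open("w3.pkl","wb")); K,E=cam("wrist",st)
for B,p,n in((box(-.024,.024,-.02,.02,.054,.066),[.618,.0367,.0157],"b"),(box(-.04,.04,-.081,.081,0,.006),[.614,.0874,.0166],"rack"),(box(-.025,.025,-.085,.085,0,.008),[.5356,.2859,1.535],"cradle")): fit([(K,E,f)],[B],np.array(p),n)
print(proj(K,E,[[.5364,.284,.036],[.6101,-.2472,.012]]))
E
```

```text
t 4.5 pos [0.6168 0.0358 0.1814] psi 1.6429447507903903 j6 -0.13463667120831352
dx 0.0014 dy 0.0006 dz 0.3148 yaw 0.0374
b [0.6173 0.0363 0.0213] 39.80738830566406
rack [0.6119 0.0885 0.0329] 30.692747116088867
cradle [0.5356 0.2859 1.535 ] 0.0
[[ 226.3355 -179.7748]
 [ 298.1281  391.8872]]
```

The pose of block b from this 90° turned view matches within 1 mm, so the camera calibration is sound. I'll descend and grip.

Request:
send_rows([
  {"claw":-1,"dx":0.001,"dy":0,"dz":0.1,"yaw":0.035},
  {"claw":-1,"dx":0.001,"dy":0,"dz":0.2,"yaw":0.035},
  {"claw":-1,"dx":0.001,"dy":0,"dz":0.28,"yaw":0.035},
  {"claw":-1,"dx":0.001,"dy":0,"dz":0.315,"yaw":0.035},
  {"claw":-1,"dx":0.001,"dy":0,"dz":0.315,"yaw":0.035},
  {"claw":1,"dx":0.001,"dy":0,"dz":0.315,"yaw":0.035},
  {"claw":1,"dx":0.001,"dy":0,"dz":0.315,"yaw":0.035},
  {"claw":1,"dx":0.001,"dy":0,"dz":0.315,"yaw":0.035},
  {"claw":1,"dx":0.001,"dy":0,"dz":0.315,"yaw":0.035},
  {"claw":1,"dx":0.001,"dy":0,"dz":0.315,"yaw":0.035},
  {"claw":1,"dx":0.001,"dy":0,"dz":0.315,"yaw":0.035},
])

```text
time: 5.92
tool_pos: [0.6183, 0.036, 0.0262]
tool_rot: [0.001, 0.701, 0.713, 0.001]
contact_force: [-0.9, 0.2, 6.6]
gripper_width: 0.554
grasp_force: 63.2
```

Run:
```python
from h import *
print(manip.state()["contact_force"])
plan(.48,-.03,.15,np.pi/2)
```

```text
[-0.8866  0.1564  6.632 ]
t 5.925 pos [0.6183 0.036  0.0262] psi 1.5888669797093833 j6 -0.07995527206064156
dx -0.1271 dy -0.2789 dz -0.2477 yaw 0.0120
```

Gripped at 63 N with an opening of about 47 mm. I'll lift it out and set it on clear bench at (0.51,-0.04), already yawed like the stand, then release.

Request:
send_rows([
  {"claw":1,"dx":0,"dy":0,"dz":-0.08,"yaw":0},
  {"claw":1,"dx":0,"dy":0,"dz":-0.18,"yaw":0},
  {"claw":1,"dx":0,"dy":0,"dz":-0.2,"yaw":0},
  {"claw":1,"dx":-0.074,"dy":-0.11,"dz":-0.2,"yaw":-0.105},
  {"claw":1,"dx":-0.148,"dy":-0.219,"dz":-0.2,"yaw":-0.105},
  {"claw":1,"dx":-0.148,"dy":-0.219,"dz":-0.15,"yaw":-0.105},
  {"claw":1,"dx":-0.148,"dy":-0.219,"dz":-0.08,"yaw":-0.105},
  {"claw":1,"dx":-0.148,"dy":-0.219,"dz":-0.03,"yaw":-0.105},
  {"claw":1,"dx":-0.148,"dy":-0.219,"dz":-0.005,"yaw":-0.105},
  {"claw":1,"dx":-0.148,"dy":-0.219,"dz":0.005,"yaw":-0.105},
  {"claw":1,"dx":-0.148,"dy":-0.219,"dz":0.006,"yaw":-0.105},
  {"claw":1,"dx":-0.148,"dy":-0.219,"dz":0.006,"yaw":-0.105},
])

```text
time: 7.42
tool_pos: [0.5095, -0.04, 0.0216]
tool_rot: [0.001, 0.642, 0.766, 0.0]
contact_force: [0.6, -0.0, -2.3]
gripper_width: 0.551
grasp_force: 64.6
```

Run:
```python
from h import *
print(manip.state()["contact_force"],manip.state()["gripper_width"])
plan(.51,-.04,.12,np.pi+.175)
```

```text
[ 0.6082 -0.0296 -2.3277] 0.5512951255281994
t 7.425 pos [ 0.5095 -0.04    0.0216] psi 1.7464054371048763 j6 -0.39967490194108257
dx -0.0002 dy 0.0011 dz -0.1969 yaw -1.0468
```

The force reads -2.3 N, about the weight, so the block is still a millimetre or so above the bench. I'll ease down, release, rise and turn.

Request:
send_rows([
  {"claw":1,"dx":0,"dy":0,"dz":0.002,"yaw":0},
  {"claw":1,"dx":0,"dy":0,"dz":0.004,"yaw":0},
  {"claw":1,"dx":0,"dy":0,"dz":0.004,"yaw":0},
  {"claw":-1,"dx":0,"dy":0,"dz":0.004,"yaw":0},
  {"claw":-1,"dx":0,"dy":0,"dz":0.004,"yaw":0},
  {"claw":-1,"dx":0,"dy":0,"dz":0.004,"yaw":0},
  {"claw":-1,"dx":0,"dy":0,"dz":0.002,"yaw":0},
  {"claw":-1,"dx":0,"dy":0,"dz":-0.09,"yaw":0},
  {"claw":-1,"dx":0,"dy":0,"dz":-0.2,"yaw":0},
  {"claw":-1,"dx":0,"dy":0,"dz":-0.25,"yaw":-1},
  {"claw":-1,"dx":0,"dy":0,"dz":-0.25,"yaw":-1},
  {"claw":-1,"dx":0,"dy":0,"dz":-0.25,"yaw":-1},
  {"claw":-1,"dx":0,"dy":0,"dz":-0.25,"yaw":-1},
  {"claw":-1,"dx":0,"dy":0,"dz":-0.25,"yaw":-1},
  {"claw":-1,"dx":0,"dy":0,"dz":-0.25,"yaw":-1},
  {"claw":-1,"dx":0,"dy":0,"dz":-0.25,"yaw":-1},
  {"claw":-1,"dx":0,"dy":0,"dz":-0.25,"yaw":-1},
  {"claw":-1,"dx":0,"dy":0,"dz":-0.25,"yaw":-1},
])

```text
time: 9.68
tool_pos: [0.5086, -0.0399, 0.1457]
tool_rot: [-0.0, -0.051, 0.999, 0.0]
contact_force: [0.9, 0.2, -0.2]
gripper_width: 0.999
grasp_force: 0.0
```

Run:
```python
from meas import *
plan(.5095,-.04,.016,np.pi+.175)
st=manip.state(); f=manip.grab_frame("wrist")[:,:,::-1].copy(); pickle.dump((st,f),open("w4.pkl","wb")); K,E=cam("wrist",st)
fit([(K,E,f)],[box(-.024,.024,-.02,.02,.048,.06)],np.array([.5095,-.04,.175]),"b")
cv2.imwrite("pics/w4.png",f[::-1,::-1])
```

```text
t 9.675 pos [ 0.5086 -0.0399  0.1457] psi -3.0390846394366386 j6 -1.897499267431562
dx -0.0018 dy -0.0005 dz 0.2595 yaw -0.0483
b [ 0.5114 -0.0419  0.182 ] 39.771080017089844
```

The fit finds block b standing at (0.511,-0.042) with yaw 0.18, within 2 mm of where it was released. I'll grip it by its y ends.

Request:
send_rows([
  {"claw":-1,"dx":-0.003,"dy":-0.002,"dz":0.1,"yaw":-0.05},
  {"claw":-1,"dx":-0.003,"dy":-0.002,"dz":0.2,"yaw":-0.05},
  {"claw":-1,"dx":-0.003,"dy":-0.002,"dz":0.25,"yaw":-0.05},
  {"claw":-1,"dx":-0.003,"dy":-0.002,"dz":0.263,"yaw":-0.05},
  {"claw":1,"dx":-0.003,"dy":-0.002,"dz":0.263,"yaw":-0.05},
  {"claw":1,"dx":-0.003,"dy":-0.002,"dz":0.263,"yaw":-0.05},
  {"claw":1,"dx":-0.003,"dy":-0.002,"dz":0.263,"yaw":-0.05},
  {"claw":1,"dx":-0.003,"dy":-0.002,"dz":0.263,"yaw":-0.05},
  {"claw":1,"dx":-0.003,"dy":-0.002,"dz":0.263,"yaw":-0.05},
  {"claw":1,"dx":-0.003,"dy":-0.002,"dz":0.263,"yaw":-0.05},
  {"claw":1,"dx":-0.003,"dy":-0.002,"dz":0.1,"yaw":-0.05},
  {"claw":1,"dx":-0.003,"dy":-0.002,"dz":-0.01,"yaw":-0.05},
  {"claw":1,"dx":-0.003,"dy":-0.002,"dz":-0.01,"yaw":-0.05},
])

```text
time: 11.35
tool_pos: [0.5129, -0.0413, 0.156]
tool_rot: [0.004, -0.09, 0.996, -0.001]
contact_force: [-0.4, -0.9, -3.8]
gripper_width: 0.46
grasp_force: 62.8
```

Run:
```python
from meas import *
st=manip.state(); print(st["gripper_width"],st["grasp_force"],st["contact_force"])
plan(.5962,-.1684,.15,np.pi+.175)
f=manip.grab_frame("wrist")[:,:,::-1].copy(); pickle.dump((st,f),open("w5.pkl","wb")); K,E=cam("wrist",st)
zb=st["tool_pos"][2]-.014
p=fit([(K,E,f)],[box(-.024,.024,-.02,.02,zb+.052,zb+.06)],np.array([st["tool_pos"][0],st["tool_pos"][1],psi(st)+np.pi]),"held b")
a=psi(st);d=p[:2]-st["tool_pos"][:2]; print("in stand axes off x,y",-(np.cos(a)*d[0]+np.sin(a)*d[1]),d)
cv2.imwrite("pics/w5.png",cv2.resize(f[::-1,::-1],(640,400)))
```

```text
0.46030898360213285 62.76142151808017 [-0.3817 -0.8712 -3.7535]
t 11.35 pos [ 0.5129 -0.0413  0.156 ] psi -2.961882886505825 j6 -1.9754739723201473
dx -0.1185 dy -0.2799 dz 0.0120 yaw 0.0031
held b [ 0.513  -0.0428  0.1888] 27.284032821655273
in stand axes off x,y -0.00014349523523269543 [ 0.0001 -0.0015]
```

View pics/w5.png

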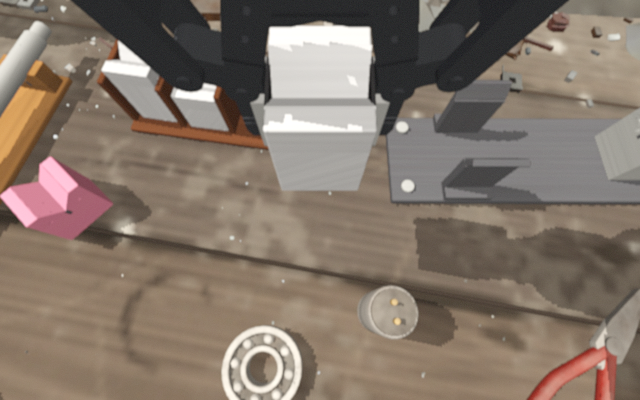

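The picture shows the block held level between the pads at (320,100), clear of the rack, with the capacitor at (390,310) untouched. The held-block fit reveals a camera bias of about 1.5 mm along tool y, so the true bay is near (0.596,-0.167). I'll hover over it.

Request:
send_rows([
  {"claw":1,"dx":-0.06,"dy":-0.14,"dz":0,"yaw":0.003},
  {"claw":1,"dx":-0.119,"dy":-0.277,"dz":0.02,"yaw":0.003},
  {"claw":1,"dx":-0.119,"dy":-0.277,"dz":0.05,"yaw":0.003},
  {"claw":1,"dx":-0.119,"dy":-0.277,"dz":0.05,"yaw":0.003},
  {"claw":1,"dx":-0.119,"dy":-0.277,"dz":0.05,"yaw":0.003},
  {"claw":1,"dx":-0.119,"dy":-0.277,"dz":0.05,"yaw":0.003},
])

```text
time: 12.15
tool_pos: [0.593, -0.1653, 0.1255]
tool_rot: [-0.0, -0.088, 0.996, 0.0]
contact_force: [-0.2, -0.1, -2.8]
gripper_width: 0.457
grasp_force: 62.7
```

Run:
```python
from meas import *
st=manip.state(); print(st["contact_force"])
plan(.5961,-.1671,.026,np.pi+.175)
f=manip.grab_frame("wrist")[:,:,::-1].copy(); pickle.dump((st,f),open("w6.pkl","wb")); K,E=cam("wrist",st)
zb=st["tool_pos"][2]-.014
p=fit([(K,E,f)],[box(-.024,.024,-.02,.02,zb+.052,zb+.06)],np.array([st["tool_pos"][0],st["tool_pos"][1],psi(st)+np.pi]),"held b")
G=place([[.0325,.1355,.012],[-.0325,.1355,.012],[.0325,-.1355,.012],[-.0325,-.1355,.012]],[.6101,-.2472,.175]); u=proj(K,E,G); print(u)
S=screws(st,f,u); print(S); print("shift",S-G[:,:2])
cv2.imwrite("pics/w6.png",f[::-1,::-1])
```

```text
[-0.1936 -0.1332 -2.8184]
t 12.15 pos [ 0.593  -0.1653  0.1255] psi -2.9653738072044447 j6 -2.1397967551462913
dx -0.0055 dy -0.0047 dz 0.1991 yaw 0.0008
held b [ 0.5944 -0.1668  0.1705] 27.625226974487305
[[380.7797 235.8494]
 [385.9321 162.1444]
 [ 68.3797 235.5839]
 [ 47.9233 161.6866]]
[[ 0.6186 -0.1084]
 [ 0.5548 -0.1196]
 [ 0.6658 -0.375 ]
 [ 0.6028 -0.3871]]
shift [[ 0.     -0.0003]
 [ 0.0003 -0.0002]
 [ 0.0001 -0.    ]
 [ 0.0011 -0.0009]]
```

View pics/w6.png

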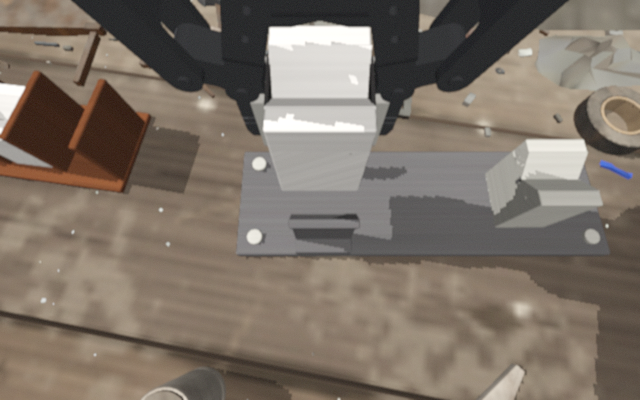

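The picture shows the block over the bay at (320,110), with the stand screws at (260,163), (254,237) and (592,237). A relative fix of (+2,-2) mm is needed. I'll shift and lower slowly between the cheeks.

Request:
send_rows([
  {"claw":1,"dx":-0.004,"dy":-0.0045,"dz":0.02,"yaw":0.001},
  {"claw":1,"dx":-0.004,"dy":-0.0045,"dz":0.06,"yaw":0.001},
  {"claw":1,"dx":-0.004,"dy":-0.0045,"dz":0.09,"yaw":0.001},
  {"claw":1,"dx":-0.004,"dy":-0.0045,"dz":0.12,"yaw":0.001},
  {"claw":1,"dx":-0.004,"dy":-0.0045,"dz":0.15,"yaw":0.001},
  {"claw":1,"dx":-0.004,"dy":-0.0045,"dz":0.175,"yaw":0.001},
  {"claw":1,"dx":-0.004,"dy":-0.0045,"dz":0.19,"yaw":0.001},
  {"claw":1,"dx":-0.004,"dy":-0.0045,"dz":0.198,"yaw":0.001},
  {"claw":1,"dx":-0.004,"dy":-0.0045,"dz":0.2,"yaw":0.001},
  {"claw":1,"dx":-0.004,"dy":-0.0045,"dz":0.2,"yaw":0.001},
])

```text
time: 13.45
tool_pos: [0.5959, -0.1683, 0.0264]
tool_rot: [0.0, -0.087, 0.996, -0.0]
contact_force: [-0.9, 1.7, 0.2]
gripper_width: 0.461
grasp_force: 63.6
```

Run:
```python
from meas import *
st=manip.state(); print(st["contact_force"],st["ft_torque"])
plan(.5952,-.1672,.024,np.pi+.175)
f=manip.grab_frame("wrist")[:,:,::-1].copy(); K,E=cam("wrist",st)
fit([(K,E,f)],[box(-.024,.024,-.02,.02,.064,.07)],np.array([.5955,-.1687,.175]),"b in bay")
```

```text
[-0.9441  1.6948  0.2283] [0.178  0.291  0.0297]
t 13.45 pos [ 0.5959 -0.1683  0.0264] psi -2.967848615325998 j6 -2.139745195693104
dx 0.0011 dy 0.0025 dz 0.0048 yaw -0.0008
b in bay [ 0.5981 -0.1692  0.1993] 28.8975830078125
```

The force has gone from -2.8 to 0.2 N, so the block is just touching the plate, about 1 mm too far in -y. I'll nudge it, seat it, release and rise.

Request:
send_rows([
  {"claw":1,"dx":0.001,"dy":0.0025,"dz":-0.002,"yaw":0},
  {"claw":1,"dx":0.001,"dy":0.0025,"dz":0,"yaw":0},
  {"claw":1,"dx":0.001,"dy":0.0025,"dz":0.002,"yaw":0},
  {"claw":1,"dx":0.001,"dy":0.0025,"dz":0.002,"yaw":0},
  {"claw":-1,"dx":0.001,"dy":0.0025,"dz":0.002,"yaw":0},
  {"claw":-1,"dx":0.001,"dy":0.0025,"dz":0.002,"yaw":0},
  {"claw":-1,"dx":0.001,"dy":0.0025,"dz":0.002,"yaw":0},
  {"claw":-1,"dx":0.001,"dy":0.0025,"dz":-0.01,"yaw":0},
  {"claw":-1,"dx":0.001,"dy":0.0025,"dz":-0.1,"yaw":0},
  {"claw":-1,"dx":0.001,"dy":0.0025,"dz":-0.22,"yaw":0},
  {"claw":-1,"dx":0.1,"dy":0.0025,"dz":-0.4,"yaw":0},
  {"claw":-1,"dx":0.12,"dy":0.0025,"dz":-0.4,"yaw":0},
  {"claw":-1,"dx":0.12,"dy":0.0025,"dz":-0.4,"yaw":0},
  {"claw":-1,"dx":0.12,"dy":0.0025,"dz":-0.4,"yaw":0},
])

```text
time: 15.25
tool_pos: [0.5364, -0.1772, 0.2253]
tool_rot: [-0.0, -0.087, 0.996, 0.0]
contact_force: [-0.3, 0.6, 0.5]
gripper_width: 1.002
grasp_force: 0.0
```

Run:
```python
from meas import *
plan(.536,.284,.2,3.10)
st=manip.state(); f=manip.grab_frame("wrist")[:,:,::-1].copy(); pickle.dump((st,f),open("w7.pkl","wb")); K,E=cam("wrist",st)
b=fit([(K,E,f)],[box(-.024,.024,-.02,.02,.06,.07)],np.array([.5964,-.1687,.175]),"b in bay")
po=fit([(K,E,f)],[box(-.024,.024,-.02,.02,.06,.07)],np.array([.6238,-.3260,.175]),"post")
G=place([[.0325,.1355,.012],[-.0325,.1355,.012],[.0325,-.1355,.012],[-.0325,-.1355,.012]],[.6101,-.2472,.175])
S=screws(st,f,proj(K,E,G)); m=S.mean(0); print("stand",m,S-G[:,:2])
c,s=np.cos(.175),np.sin(.175)
for n,q in(("b",b),("post",po)): d=q[:2]-m; print(n,"in stand",c*d[0]+s*d[1],-s*d[0]+c*d[1])
cv2.imwrite("pics/w7.png",cv2.resize(f[::-1,::-1][90:330,130:570],(800,436),interpolation=2))
```

```text
t 15.25 pos [ 0.5364 -0.1772  0.2253] psi -2.9680157197755657 j6 -2.195243454479187
dx -0.1585 dy 0.9086 dz 0.0506 yaw 0.1434
b in bay [ 0.5957 -0.1682  0.1774] 40.0
post [ 0.6298 -0.3268  0.1512] 29.346281051635742
stand [ 0.6104 -0.2467] [[ 0.0001 -0.0002]
 [ 0.0008 -0.0002]
 [ 0.0008  0.0027]
 [-0.0004 -0.0003]]
b in stand -0.0008459982801824924 0.07984283635296834
post in stand 0.005165144755372683 -0.08226877282099826
```

View pics/w7.png

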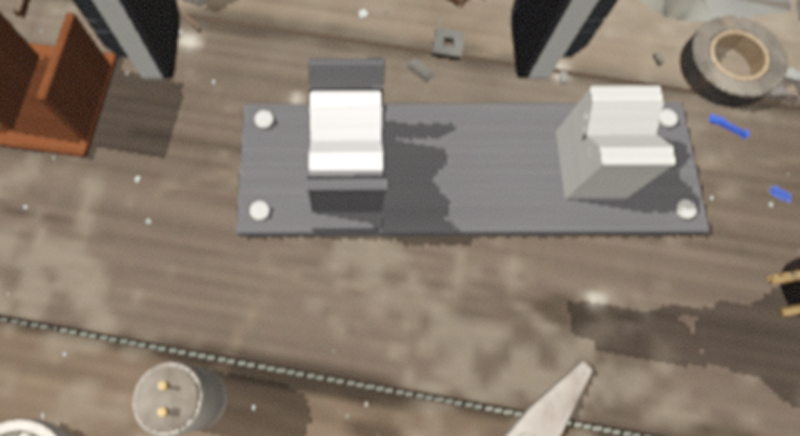

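Block b sits in the bay at stand x -0.8 mm, y +79.8 mm, yaw 0.177, square between the cheeks. The picture shows it at (346,132) with the post at (620,130) and the capacitor standing at (180,398). Next I'll move over the shaft.

Request:
send_rows([
  {"claw":-1,"dx":-0.158,"dy":0.908,"dz":-0.02,"yaw":0.143},
  {"claw":-1,"dx":-0.158,"dy":0.908,"dz":-0.02,"yaw":0.143},
  {"claw":-1,"dx":-0.158,"dy":0.908,"dz":-0.02,"yaw":0.143},
  {"claw":-1,"dx":-0.158,"dy":0.908,"dz":-0.02,"yaw":0.143},
  {"claw":-1,"dx":-0.158,"dy":0.908,"dz":-0.02,"yaw":0.143},
  {"claw":-1,"dx":-0.158,"dy":0.908,"dz":-0.02,"yaw":0.143},
  {"claw":-1,"dx":-0.158,"dy":0.908,"dz":-0.02,"yaw":0.143},
  {"claw":-1,"dx":-0.158,"dy":0.908,"dz":-0.02,"yaw":0.143},
  {"claw":-1,"dx":-0.158,"dy":0.908,"dz":-0.02,"yaw":0.143},
  {"claw":-1,"dx":-0.158,"dy":0.908,"dz":-0.02,"yaw":0.143},
  {"claw":-1,"dx":-0.158,"dy":0.908,"dz":-0.02,"yaw":0.143},
])

```text
time: 16.68
tool_pos: [0.536, 0.2824, 0.2351]
tool_rot: [-0.001, 0.021, 1.0, -0.0]
contact_force: [0.4, -0.7, -0.1]
gripper_width: 1.001
grasp_force: 0.0
```

```bash
cat > shaft.py <<'E'
from meas import *
def shaft(st,f,c0,yaw0,z=.036,half=.12):
    """edges across the shaft -> axis line; ends along it. yaw0: direction angle of the axis"""
    K,E=cam("wrist",st); g=cv2.GaussianBlur(cv2.cvtColor(f,cv2.COLOR_BGR2GRAY).astype(np.float32),(0,0),.8)
    d=np.array([np.cos(yaw0),np.sin(yaw0)]); n=np.array([-d[1],d[0]]); T=np.arange(-.02,.02,.0003)
    samp=lambda P:cv2.remap(g,*[a.astype(np.float32)[None] for a in proj(K,E,np.c_[P,np.full(len(P),z)]).T],1)[0]
    ts,os=[],[]
    for t in np.arange(-.095,.096,.005):
        p=np.gradient(samp(c0+t*d+T[:,None]*n)); i,j=np.argmax(p),np.argmin(p); w=abs(T[i]-T[j])
        if .017<w<.024: ts.append(t); os.append((T[i]+T[j])/2)
    k=np.polyfit(ts,os,1) if len(ts)>3 else (0,0)
    print("n",len(ts),"offset",k[1],"slope",k[0],"resid",np.std(np.array(os)-np.polyval(k,ts)) if len(ts) else None)
    ax=lambda t:c0+t*d+(k[1]+k[0]*t)*n
    e=[]
    for s in(1,-1):
        t=np.arange(half-.025,half+.02,.0003)*s; P=np.array([ax(v) for v in t]); q=samp(P); gr=np.gradient(q); i=np.argsort(gr)[:1]; e.append(t[i[0]]); print("end",s,t[i[0]],"drop",gr[i[0]],q[::15].astype(int))
    m=(e[0]+e[1])/2; print("len",e[0]-e[1],"mid",ax(m),"dir",yaw0+k[0]); return ax(m),yaw0+k[0]
E
python3 - <<'E'
from shaft import *
st=manip.state(); print(st["time"],st["tool_pos"],psi(st)); f=manip.grab_frame("wrist")[:,:,::-1].copy(); pickle.dump((st,f),open("w8.pkl","wb"))
shaft(st,f,np.array([.536,.284]),3.10)
st1,f1=pickle.load(open("w1.pkl","rb")); shaft(st1,f1,np.array([.536,.284]),3.10)
K,E=cam("scene"); print("bottle",unproj(K,E,[327,168],0)); K,E=cam("wrist",st1); print(unproj(K,E,[639-.8*100,399-.8*185],0))
cv2.imwrite("pics/w8.png",f[::-1,::-1])
E
```

```text
16.675 [0.536  0.2824 0.2351] 3.0993758334976795
n 28 offset -0.00016692243536269336 slope -0.000654295246038369 resid 0.00030144932807462196
end 1 0.12199999999999953 drop -11.020546 [229 228 226 232 233 231 164 125 123 121]
end -1 -0.1234999999999995 drop -9.776878 [228 228 228 227 229 229 216 104  87  78]
len 0.24549999999999902 mid [0.5368 0.2841] dir 3.099345704753962
n 19 offset -0.0018641837331771968 slope 0.0005084844938560559 resid 0.0004172479258967983
end 1 0.12199999999999953 drop -10.422035 [206 207 206 214 215 215 166 122 122 119]
end -1 -0.12409999999999949 drop -8.413506 [218 218 217 218 222 223 195 107 104  92]
len 0.24609999999999901 mid [0.5371 0.2858] dir 3.100508484493856
bottle [[0.6905 0.4164 0.    ]]
[[0.6694 0.4255 0.    ]]
```

The shaft measures 0.240 m once corrected for end height. Its middle is at (0.535,0.285), direction 3.10 rad, and the bottle at (0.68,0.42) is clear. I'll descend and grip the middle.

Request:
send_rows([
  {"claw":-1,"dx":0.002,"dy":0.005,"dz":0.12,"yaw":0},
  {"claw":-1,"dx":0.002,"dy":0.005,"dz":0.24,"yaw":0},
  {"claw":-1,"dx":0.002,"dy":0.005,"dz":0.34,"yaw":0},
  {"claw":-1,"dx":0.002,"dy":0.005,"dz":0.41,"yaw":0},
  {"claw":-1,"dx":0.002,"dy":0.005,"dz":0.437,"yaw":0},
  {"claw":-1,"dx":0.002,"dy":0.005,"dz":0.437,"yaw":0},
  {"claw":1,"dx":0.002,"dy":0.005,"dz":0.437,"yaw":0},
  {"claw":1,"dx":0.002,"dy":0.005,"dz":0.437,"yaw":0},
  {"claw":1,"dx":0.002,"dy":0.005,"dz":0.437,"yaw":0},
  {"claw":1,"dx":0.002,"dy":0.005,"dz":0.437,"yaw":0},
  {"claw":1,"dx":0.002,"dy":0.005,"dz":0.437,"yaw":0},
  {"claw":1,"dx":0.002,"dy":0.005,"dz":0.437,"yaw":0},
  {"claw":1,"dx":0.002,"dy":0.005,"dz":0.437,"yaw":0},
  {"claw":1,"dx":0.002,"dy":0.005,"dz":0.437,"yaw":0},
])

```text
time: 18.48
tool_pos: [0.5355, 0.2849, 0.0184]
tool_rot: [0.0, 0.02, 1.0, -0.001]
contact_force: [-2.2, -5.2, 4.8]
gripper_width: 0.216
grasp_force: 58.4
```

Run:
```python
from h import *
print(manip.state()["contact_force"],manip.state()["ft_torque"])
plan(.6101,-.2460,.2,np.pi/2+.175)
```

```text
[-2.1614 -5.1624  4.8211] [-0.888   0.2854 -0.0214]
t 18.475 pos [0.5355 0.2849 0.0184] psi 3.101276690286071 j6 -1.1617340776559237
dx -0.1919 dy -1.0549 dz -0.3632 yaw 0.9037
```

Gripped; the shaft axis is 17.6 mm above the TCP. I'll lift, then carry and turn it smoothly towards the stand.

Request:
send_rows([
  {"claw":1,"dx":0,"dy":0,"dz":-0.04,"yaw":0},
  {"claw":1,"dx":0,"dy":0,"dz":-0.14,"yaw":0},
  {"claw":1,"dx":0,"dy":0,"dz":-0.25,"yaw":0},
  {"claw":1,"dx":0,"dy":-0.05,"dz":-0.34,"yaw":0.02},
  {"claw":1,"dx":0,"dy":-0.13,"dz":-0.36,"yaw":0.1},
  {"claw":1,"dx":0,"dy":-0.22,"dz":-0.36,"yaw":0.2},
  {"claw":1,"dx":0,"dy":-0.32,"dz":-0.36,"yaw":0.31},
  {"claw":1,"dx":-0.02,"dy":-0.42,"dz":-0.36,"yaw":0.42},
  {"claw":1,"dx":-0.05,"dy":-0.52,"dz":-0.36,"yaw":0.53},
  {"claw":1,"dx":-0.08,"dy":-0.62,"dz":-0.36,"yaw":0.64},
  {"claw":1,"dx":-0.11,"dy":-0.72,"dz":-0.36,"yaw":0.75},
  {"claw":1,"dx":-0.14,"dy":-0.81,"dz":-0.36,"yaw":0.84},
  {"claw":1,"dx":-0.17,"dy":-0.89,"dz":-0.36,"yaw":0.89},
  {"claw":1,"dx":-0.185,"dy":-0.95,"dz":-0.36,"yaw":0.904},
  {"claw":1,"dx":-0.19,"dy":-0.97,"dz":-0.36,"yaw":0.904},
  {"claw":1,"dx":-0.19,"dy":-0.98,"dz":-0.36,"yaw":0.904},
  {"claw":1,"dx":-0.19,"dy":-0.98,"dz":-0.36,"yaw":0.904},
])

```text
time: 20.6
tool_pos: [0.6097, -0.2066, 0.1972]
tool_rot: [-0.0, 0.643, 0.766, 0.0]
contact_force: [0.5, -0.4, -5.0]
gripper_width: 0.215
grasp_force: 59.4
```

Run:
```python
from shaft import *
st=manip.state(); print(st["contact_force"],st["ft_torque"],st["gripper_width"],st["grasp_force"])
plan(.6101,-.2460,.1,np.pi/2+.175)
f=manip.grab_frame("wrist")[:,:,::-1].copy(); pickle.dump((st,f),open("w9.pkl","wb"))
shaft(st,f,st["tool_pos"][:2],psi(st),z=st["tool_pos"][2]+.0176)
cv2.imwrite("pics/w9.png",f[::-1,::-1])
```

```text
[ 0.481  -0.3796 -4.9985] [ 0.0131 -0.0124  0.0239] 0.21467142154015592 59.400370717048645
t 20.6 pos [ 0.6097 -0.2066  0.1972] psi 1.7455110356856387 j6 -0.6172153409006746
dx -0.0777 dy -0.0129 dz 0.1944 yaw -0.0002
n 18 offset -0.0006177857476336959 slope 0.009483468443614494 resid 0.000618778529143942
end 1 0.11149999999999971 drop -111.70433 [220 219 219 223   0   0   0   0   0   0]
end -1 -0.095 drop 0.0 [0 0 0 0 0 0 0 0 0 0]
len 0.2064999999999997 mid [ 0.6088 -0.1984] dir 1.7549945041292532
```

The moment is near zero, so the shaft is held at its balance point. I'll move over the stand centre and lower towards the grooves.

Request:
send_rows([
  {"claw":1,"dx":-0.04,"dy":-0.007,"dz":0.03,"yaw":0},
  {"claw":1,"dx":-0.0785,"dy":-0.0137,"dz":0.08,"yaw":0},
  {"claw":1,"dx":-0.0785,"dy":-0.0137,"dz":0.13,"yaw":0},
  {"claw":1,"dx":-0.0785,"dy":-0.0137,"dz":0.18,"yaw":0},
  {"claw":1,"dx":-0.0785,"dy":-0.0137,"dz":0.21,"yaw":0},
  {"claw":1,"dx":-0.0785,"dy":-0.0137,"dz":0.235,"yaw":0},
  {"claw":1,"dx":-0.0785,"dy":-0.0137,"dz":0.255,"yaw":0},
  {"claw":1,"dx":-0.0785,"dy":-0.0137,"dz":0.268,"yaw":0},
  {"claw":1,"dx":-0.0785,"dy":-0.0137,"dz":0.278,"yaw":0},
  {"claw":1,"dx":-0.0785,"dy":-0.0137,"dz":0.284,"yaw":0},
  {"claw":1,"dx":-0.0785,"dy":-0.0137,"dz":0.284,"yaw":0},
  {"claw":1,"dx":-0.0785,"dy":-0.0137,"dz":0.284,"yaw":0},
])

```text
time: 22.15
tool_pos: [0.6103, -0.2474, 0.0557]
tool_rot: [0.0, 0.643, 0.766, 0.0]
contact_force: [-1.1, 0.7, -4.8]
gripper_width: 0.211
grasp_force: 59.4
```

Run:
```python
from h import *
print(manip.state()["contact_force"],manip.state()["ft_torque"])
plan(.6098,-.2465,.0524,np.pi/2+.175)
```

```text
[-1.0781  0.7416 -4.8304] [-0.0653 -0.0004  0.006 ]
t 22.15 pos [ 0.6103 -0.2474  0.0557] psi 1.7448035360958867 j6 -0.6720940248169317
dx 0.0020 dy -0.0006 dz 0.0066 yaw -0.0007
```

Request:
send_rows([
  {"claw":1,"dx":0.0015,"dy":-0.0005,"dz":0.002,"yaw":0},
  {"claw":1,"dx":0.0015,"dy":-0.0005,"dz":0.004,"yaw":0},
  {"claw":1,"dx":0.0015,"dy":-0.0005,"dz":0.006,"yaw":0},
  {"claw":1,"dx":0.0015,"dy":-0.0005,"dz":0.006,"yaw":0},
])

```text
time: 22.65
tool_pos: [0.6102, -0.2468, 0.0539]
tool_rot: [0.001, 0.643, 0.766, 0.0]
contact_force: [-2.3, 1.8, 5.3]
gripper_width: 0.213
grasp_force: 60.5
```

Run:
```python
from h import *
print(manip.state()["contact_force"],manip.state()["ft_torque"])
plan(.6098,-.2465,.0524,np.pi/2+.175)
```

```text
[-2.2941  1.8107  5.3439] [0.334  0.581  0.1439]
t 22.65 pos [ 0.6102 -0.2468  0.0539] psi 1.7449436192578942 j6 -0.6715431052022668
dx 0.0008 dy -0.0007 dz 0.0029 yaw -0.0006
```

The shaft is in contact, with about 10 N of support. I'll release, rise clear and check.

Request:
send_rows([
  {"claw":0.3,"dx":0,"dy":0,"dz":0,"yaw":0},
  {"claw":-0.2,"dx":0,"dy":0,"dz":0,"yaw":0},
  {"claw":-1,"dx":0,"dy":0,"dz":0,"yaw":0},
  {"claw":-1,"dx":0,"dy":0,"dz":0,"yaw":0},
  {"claw":-1,"dx":0,"dy":0,"dz":0,"yaw":0},
  {"claw":-1,"dx":0,"dy":0,"dz":-0.03,"yaw":0},
  {"claw":-1,"dx":0,"dy":0,"dz":-0.12,"yaw":0},
  {"claw":-1,"dx":0,"dy":0,"dz":-0.25,"yaw":0},
  {"claw":-1,"dx":0,"dy":0,"dz":-0.37,"yaw":-0.2},
  {"claw":-1,"dx":0,"dy":0,"dz":-0.4,"yaw":-0.9},
  {"claw":-1,"dx":0.0,"dy":0.08,"dz":-0.4,"yaw":-0.9},
  {"claw":-1,"dx":0,"dy":0.08,"dz":-0.4,"yaw":-0.9},
  {"claw":-1,"dx":0,"dy":0.08,"dz":-0.4,"yaw":-0.9},
  {"claw":-1,"dx":0,"dy":0.08,"dz":-0.4,"yaw":-0.9},
  {"claw":-1,"dx":0,"dy":0.08,"dz":-0.4,"yaw":-0.9},
  {"claw":-1,"dx":0,"dy":0.08,"dz":-0.4,"yaw":-0.9},
  {"claw":-1,"dx":0,"dy":0.08,"dz":-0.4,"yaw":-0.9},
  {"claw":-1,"dx":0,"dy":0.08,"dz":-0.4,"yaw":-0.9},
])

```text
time: 24.9
tool_pos: [0.649, -0.2397, 0.2526]
tool_rot: [0.0, 0.024, 1.0, -0.0]
contact_force: [0.3, 0.2, 0.3]
gripper_width: 0.995
grasp_force: 0.0
```

Run:
```python
from shaft import *
st=manip.state(); print(st["time"],st["tool_pos"],psi(st),st["contact_force"])
f=manip.grab_frame("wrist")[:,:,::-1].copy(); pickle.dump((st,f),open("w10.pkl","wb")); K,E=cam("wrist",st)
G=place([[.0325,.1355,.012],[-.0325,.1355,.012],[.0325,-.1355,.012],[-.0325,-.1355,.012]],[.6101,-.2472,.175])
S=screws(st,f,proj(K,E,G)); print("stand",S-G[:,:2])
for zz in(.07,.0775): m,d=shaft(st,f,np.array([.6101,-.2472]),np.pi/2+.175,z=zz)
dd=m-[.6101,-.2472]; c,s=np.cos(.175),np.sin(.175); print("shaft in stand (end-top plane)",c*dd[0]+s*dd[1],-s*dd[0]+c*dd[1])
fit([(K,E,f)],[box(-.024,.024,-.02,.02,.06,.07)],np.array([.5957,-.1682,.175]),"b")
cv2.imwrite("pics/w10.png",f[::-1,::-1])
n="top"; t=manip.grab_frame(n)[:,:,::-1].copy(); cv2.imwrite("pics/top1.png",t); t0=cv2.imread("pics/top0.png")
df=cv2.absdiff(t,t0).max(2); print("cap region diff",df[218:240,402:424].max(),"rack L/M",df[160:188,326:357].mean(),"pink",df[205:226,308:332].max())
```

```text
24.9 [ 0.649  -0.2397  0.2526] 3.093330710649403 [0.3076 0.1665 0.2524]
stand [[-0.0004 -0.    ]
 [ 0.0003 -0.    ]
 [ 0.0002  0.0001]
 [-0.0011 -0.0002]]
n 22 offset 0.0014919254658386269 slope 0.013229813664596333 resid 0.00018998424850753186
end 1 0.12199999999999953 drop -10.6959915 [225 225 225 228 228 228 168 123 115 112]
end -1 -0.12409999999999949 drop -12.3731 [224 224 224 217 225 225 216 115  95  90]
len 0.24609999999999901 mid [ 0.6088 -0.2485] dir 1.759026140459493
n 23 offset 0.0025296289269996683 slope 0.009258612839581171 resid 0.00029583700224007945
end 1 0.11929999999999957 drop -11.166695 [226 225 226 228 228 223 123 117 113 111]
end -1 -0.12049999999999955 drop -13.342056 [225 224 223 223 225 225 116 105  92  87]
len 0.23979999999999912 mid [ 0.6077 -0.2482] dir 1.7550549396344777
shaft in stand (end-top plane) -0.002524073759295957 -0.0005999999999999751
b [ 0.5934 -0.1685  0.0981] 31.49526596069336
cap region diff 10 rack L/M 4.493087557603687 pink 11
```

The shaft is centred along the stand to -0.6 mm, and its apparent length is consistent with z=70 mm. The lateral slope hints that the bay block may sit 1–2 mm off, so I'll compare the far top edges of the block and post before and after.

Run:
```python
from shaft import *
def edges(tag):
    st,f=pickle.load(open(tag+".pkl","rb")); K,E=cam("wrist",st); g=cv2.GaussianBlur(cv2.cvtColor(f,cv2.COLOR_BGR2GRAY).astype(np.float32),(0,0),.7)
    G=place([[.0325,.1355,.012],[-.0325,.1355,.012],[.0325,-.1355,.012],[-.0325,-.1355,.012]],[.6101,-.2472,.175]); S=screws(st,f,proj(K,E,G)); sh=(S-G[:,:2])[:2].mean(0)
    pose=[.6101+sh[0],-.2472+sh[1],.175]
    samp=lambda X,Y,z:cv2.remap(g,*[a.astype(np.float32)[None] for a in proj(K,E,place(np.c_[np.broadcast_to(X,np.broadcast(X,Y).shape),np.broadcast_to(Y,np.broadcast(X,Y).shape),np.full(np.broadcast(X,Y).shape,z)],pose)).T],1)[0]
    for n,y0 in(("b",.08),("post",-.08)):
        r=[]
        for y in y0+np.linspace(-.014,.014,9):
            X=np.arange(.016,.033,.0002); p=np.gradient(samp(X,y,.07)); r.append(X[np.argmin(p)])
        k=np.polyfit(np.linspace(-.014,.014,9),r,1); 
        e=[]
        for s in(1,-1):
            v=[]
            for x in(.0165,.018,.0195,.021):
                Y=y0+s*np.arange(.012,.03,.0002); p=np.gradient(samp(np.full_like(Y,x),Y,.07)); v.append(Y[np.argmin(p)])
            e.append(np.median(v))
        X=np.arange(-.034,.034,.002); print(tag,n,"far x edge",np.median(r),"slope",k[0],"y edges",np.round(e,4),"mid",np.mean(e)); print(samp(X,y0+0.,.07).astype(int))
edges("w2") if 0 else None
edges("w7"); edges("w10")
```

```text
w7 b far x edge 0.020599999999999972 slope 0.0019047619047618126 y edges [0.1005 0.0604] mid 0.08045
[127 115 153 209 251 254 254 254 249 227 220 222 233 246 249 249 246 247
 248 248 250 250 251 254 254 254 252 211 128 103 105 104 103 103]
w7 post far x edge 0.023799999999999953 slope -0.002857142857142911 y edges [-0.0593 -0.0995] mid -0.0794
[140 140 138 138 157 212 237 237 236 233 208 193 193 199 212 218 220 219
 218 218 221 220 220 220 227 237 237 235 223 170 107 110 128 138]
w10 b far x edge 0.021799999999999965 slope -0.005714285714285949 y edges [0.1006 0.0594] mid 0.08
[ 83  72  77 139 233 251 250 250 240 215 192 164 188 208 219 224 227 222
 212 198 188 220 235 242 250 250 249 229 132  68  90  96  94  93]
w10 post far x edge 0.02439999999999995 slope -0.012380952380952485 y edges [-0.0599 -0.1002] mid -0.08005000000000001
[121 102  86  91 118 174 222 225 223 223 205 180 163 182 208 222 226 224
 220 211 200 178 175 202 211 224 225 223 221 185 132 126 124 122]
```

The edges show block b about 2.5–3 mm off centre toward -x, because the earlier box fits sat on a saturated plateau. Regripping the seated shaft on the true stand line would push the block into line. First I'll calibrate the lateral camera bias with the edge method on earlier frames.

```bash
cat > edge.py <<'E'
from shaft import *
def far(tag,pose,z,y0=0.,sx=1):
    st,f=pickle.load(open(tag+".pkl","rb")) if isinstance(tag,str) else tag
    K,E=cam("wrist",st); g=cv2.GaussianBlur(cv2.cvtColor(f,cv2.COLOR_BGR2GRAY).astype(np.float32),(0,0),.7)
    r=[];q=[]
    for y in y0+np.linspace(-.014,.014,9):
        for L,s in((r,1),(q,-1)):
            X=s*np.arange(.014,.034,.0002); P=place(np.c_[X,np.full_like(X,y),np.full_like(X,z)],pose)
            v=cv2.remap(g,*[a.astype(np.float32)[None] for a in proj(K,E,P).T],1)[0]; L.append(X[np.argmin(np.gradient(v))])
    print(tag if isinstance(tag,str) else "", "far",np.round(np.median(r),4),np.std(r).round(4),"near",np.round(np.median(q),4),np.std(q).round(4)); return np.median(r),np.median(q)
E
python3 - <<'E'
from edge import *
far("w4",[.5095,-.0415,.178],.06)
for w in("w5","w6"):
    st=pickle.load(open(w+".pkl","rb"))[0]; p=st["tool_pos"]; far(w,[p[0],p[1]-.0015,psi(st)+np.pi],p[2]-.014+.06)
far("w1",[.6183,.0367,.018],.066); 
st=pickle.load(open("w10.pkl","rb"))[0]
for w in("w7","w10"):
  for y in(.08,-.08): far(w,[.6101,-.2472,.176],.07,y)
E
```

```text
w4 far 0.0242 0.0003 near -0.0242 0.0001
w5 far 0.0198 0.0056 near -0.0276 0.0
w6 far 0.0196 0.0009 near -0.027 0.0
w1 far 0.0216 0.0003 near -0.027 0.0003
w7 far 0.0216 0.0002 near -0.0272 0.0002
w7 far 0.0244 0.0002 near -0.0248 0.0002
w10 far 0.0216 0.0004 near -0.0276 0.0002
w10 far 0.0244 0.0003 near -0.0242 0.0003
```

Reading the contact forces together with the edges: the post groove was on line with the TCP at (0.610,-0.2466). The bay block sits about 3 mm toward -x, which pulled the shaft there by -2.6 mm. The fix is to regrip the seated shaft where it lies, then shift it sideways and straighten it at constant height so that it carries the block into line. I'll go back over it first.

Request:
send_rows([
  {"claw":-1,"dx":0.08,"dy":-0.018,"dz":0,"yaw":0.12},
  {"claw":-1,"dx":0.08,"dy":-0.018,"dz":0,"yaw":0.25},
  {"claw":-1,"dx":0.08,"dy":-0.018,"dz":0,"yaw":0.37},
  {"claw":-1,"dx":0.08,"dy":-0.018,"dz":0,"yaw":0.49},
  {"claw":-1,"dx":0.08,"dy":-0.018,"dz":0.05,"yaw":0.61},
  {"claw":-1,"dx":0.08,"dy":-0.018,"dz":0.12,"yaw":0.73},
  {"claw":-1,"dx":0.08,"dy":-0.018,"dz":0.2,"yaw":0.85},
  {"claw":-1,"dx":0.08,"dy":-0.018,"dz":0.26,"yaw":0.89},
  {"claw":-1,"dx":0.08,"dy":-0.018,"dz":0.27,"yaw":0.89},
  {"claw":-1,"dx":0.08,"dy":-0.018,"dz":0.27,"yaw":0.89},
  {"claw":-1,"dx":0.08,"dy":-0.018,"dz":0.27,"yaw":0.89},
  {"claw":-1,"dx":0.08,"dy":-0.018,"dz":0.27,"yaw":0.89},
])

```text
time: 26.5
tool_pos: [0.6096, -0.2473, 0.1192]
tool_rot: [0.001, 0.637, 0.771, 0.0]
contact_force: [0.1, -0.2, -0.6]
gripper_width: 1.004
grasp_force: 0.0
```

Run:
```python
from h import *
print(manip.state()["contact_force"],manip.state()["ft_torque"])
plan(.6088,-.2468,.0525,1.758)
```

```text
[ 0.0925 -0.2269 -0.601 ] [-0.0049  0.0014 -0.035 ]
t 26.5 pos [ 0.6096 -0.2473  0.1192] psi 1.7599967338178841 j6 -0.6876020504955882
dx 0.0012 dy -0.0013 dz 0.1334 yaw 0.0013
```

Request:
send_rows([
  {"claw":-1,"dx":0.001,"dy":-0.0015,"dz":0.06,"yaw":0.001},
  {"claw":-1,"dx":0.001,"dy":-0.0015,"dz":0.11,"yaw":0.001},
  {"claw":-1,"dx":0.001,"dy":-0.0015,"dz":0.132,"yaw":0.001},
  {"claw":-1,"dx":0.001,"dy":-0.0015,"dz":0.133,"yaw":0.001},
  {"claw":-1,"dx":0.001,"dy":-0.0015,"dz":0.133,"yaw":0.001},
  {"claw":1,"dx":0.001,"dy":-0.0015,"dz":0.133,"yaw":0.001},
  {"claw":1,"dx":0.001,"dy":-0.0015,"dz":0.133,"yaw":0.001},
  {"claw":1,"dx":0.001,"dy":-0.0015,"dz":0.133,"yaw":0.001},
  {"claw":1,"dx":0.001,"dy":-0.0015,"dz":0.133,"yaw":0.001},
  {"claw":1,"dx":0.001,"dy":-0.0015,"dz":0.133,"yaw":0.001},
  {"claw":1,"dx":0.001,"dy":-0.0015,"dz":0.133,"yaw":0.001},
  {"claw":1,"dx":0.001,"dy":-0.0015,"dz":0.133,"yaw":0.001},
  {"claw":1,"dx":0.001,"dy":-0.0015,"dz":0.133,"yaw":0.001},
])

```text
time: 28.12
tool_pos: [0.6086, -0.2464, 0.0513]
tool_rot: [0.001, 0.638, 0.77, 0.001]
contact_force: [6.0, 1.6, 1.3]
gripper_width: 0.215
grasp_force: 58.5
```

Run:
```python
from h import *
st=manip.state(); print(st["contact_force"],st["ft_torque"],st["gripper_width"])
plan(.6105,-.2466,st["tool_pos"][2],1.743)
```

```text
[5.975  1.5559 1.2823] [ 0.2364 -0.793   0.1067] 0.21452500185791523
t 28.125 pos [ 0.6086 -0.2464  0.0513] psi 1.7583586005786782 j6 -0.6861333934158896
dx -0.0010 dy 0.0036 dz -0.0000 yaw 0.0102
```

The grooves push the shaft +6 N toward +x, so the true line is a little further +x than I assumed. I'll shift and straighten in small steps, watching the forces.

Request:
send_rows([
  {"claw":1,"dx":0,"dy":0.001,"dz":0,"yaw":0.003},
  {"claw":1,"dx":0,"dy":0.002,"dz":0,"yaw":0.006},
  {"claw":1,"dx":0,"dy":0.003,"dz":0,"yaw":0.009},
  {"claw":1,"dx":0,"dy":0.003,"dz":0,"yaw":0.009},
])

```text
time: 28.62
tool_pos: [0.609, -0.2464, 0.0512]
tool_rot: [-0.0, 0.643, 0.766, -0.0]
contact_force: [-0.9, 1.2, 6.6]
gripper_width: 0.215
grasp_force: 59.5
```

```bash
cat > ft.py <<'E'
from h import *
st=manip.state(); F=st["contact_force"]; T=st["ft_torque"]; c,s=np.cos(.176),np.sin(.176)
fx=c*F[0]+s*F[1]; print("t",st["time"],st["tool_pos"],"psi",psi(st),"F",F,"T",T)
print("stand-x force",fx,"bay",(fx-T[2]/.08)/2,"post",(fx+T[2]/.08)/2)
print("stand x,y of TCP rel (.6101,-.2472):",c*(st["tool_pos"][0]-.6101)+s*(st["tool_pos"][1]+.2472),-s*(st["tool_pos"][0]-.6101)+c*(st["tool_pos"][1]+.2472))
E
python3 ft.py
```

```text
t 28.625 [ 0.609  -0.2464  0.0512] psi 1.7449591949122252 F [-0.9082  1.1619  6.6461] T [0.1791 0.0622 0.4375]
stand-x force -0.6907035529483124 bay -3.079956306877918 post 2.389252753929606
stand x,y of TCP rel (.6101,-.2472): -0.0009581295318779351 0.0009955940507762268
```

Request:
send_rows([
  {"claw":1,"dx":0,"dy":0.001,"dz":0,"yaw":0},
  {"claw":1,"dx":0,"dy":0.002,"dz":0,"yaw":0},
  {"claw":1,"dx":0,"dy":0.003,"dz":0,"yaw":0},
  {"claw":1,"dx":0,"dy":0.003,"dz":0,"yaw":0},
])

```text
time: 29.12
tool_pos: [0.6093, -0.2464, 0.0513]
tool_rot: [-0.001, 0.643, 0.766, -0.001]
contact_force: [-4.4, 0.5, 9.0]
gripper_width: 0.211
grasp_force: 59.8
```

```bash
python3 ft.py
```

```text
t 29.125 [ 0.6093 -0.2464  0.0513] psi 1.744510349144612 F [-4.4268  0.5365  8.9726] T [0.1503 0.7811 0.2277]
stand-x force -4.2644892944075945 bay -3.5556334345460527 post -0.708855859861542
stand x,y of TCP rel (.6101,-.2472): -0.0006298614966949911 0.0009722005209600476
```

Request:
send_rows([
  {"claw":1,"dx":0,"dy":0,"dz":-0.001,"yaw":0},
  {"claw":1,"dx":0,"dy":0,"dz":-0.002,"yaw":0},
  {"claw":1,"dx":0,"dy":0,"dz":-0.002,"yaw":0},
])

```text
time: 29.5
tool_pos: [0.6095, -0.2462, 0.0514]
tool_rot: [-0.001, 0.643, 0.766, -0.001]
contact_force: [-5.2, -2.0, 4.9]
gripper_width: 0.216
grasp_force: 59.4
```

```bash
python3 ft.py
```

```text
t 29.5 [ 0.6095 -0.2462  0.0514] psi 1.7443182662368883 F [-5.1621 -1.9669  4.8572] T [-0.1587  0.7739  0.0748]
stand-x force -5.4267914465594 bay -3.1806608825239344 post -2.2461305640354654
stand x,y of TCP rel (.6101,-.2472): -0.0003933300824811701 0.001034878973341841
```

Bay and post forces are now nearly equal with the shaft straight, so the block has probably followed. I'll release, rise and measure again.

Request:
send_rows([
  {"claw":1,"dx":0,"dy":-0.001,"dz":0,"yaw":0},
  {"claw":0.3,"dx":0,"dy":-0.001,"dz":0,"yaw":0},
  {"claw":-0.2,"dx":0,"dy":-0.001,"dz":0,"yaw":0},
  {"claw":-1,"dx":0,"dy":-0.001,"dz":0,"yaw":0},
  {"claw":-1,"dx":0,"dy":-0.001,"dz":0,"yaw":0},
  {"claw":-1,"dx":0,"dy":0,"dz":-0.03,"yaw":0},
  {"claw":-1,"dx":0,"dy":0,"dz":-0.12,"yaw":0},
  {"claw":-1,"dx":0,"dy":0,"dz":-0.25,"yaw":0},
  {"claw":-1,"dx":0,"dy":0,"dz":-0.37,"yaw":-0.2},
  {"claw":-1,"dx":0,"dy":0,"dz":-0.4,"yaw":-0.9},
  {"claw":-1,"dx":0,"dy":0,"dz":-0.4,"yaw":-0.9},
  {"claw":-1,"dx":0,"dy":0,"dz":-0.4,"yaw":-0.9},
  {"claw":-1,"dx":0,"dy":0,"dz":-0.4,"yaw":-0.9},
  {"claw":-1,"dx":0,"dy":0,"dz":-0.4,"yaw":-0.9},
  {"claw":-1,"dx":0,"dy":0,"dz":-0.4,"yaw":-0.9},
  {"claw":-1,"dx":0,"dy":0,"dz":-0.4,"yaw":-0.9},
  {"claw":-1,"dx":0,"dy":0,"dz":-0.4,"yaw":-0.9},
])

```text
time: 31.62
tool_pos: [0.611, -0.246, 0.2531]
tool_rot: [0.001, 0.024, 1.0, -0.0]
contact_force: [0.3, -0.6, -0.5]
gripper_width: 1.0
grasp_force: 0.0
```

```bash
cat > chk.py <<'E'
from edge import *
import sys
st=manip.state(); print(st["time"],st["tool_pos"],psi(st),st["contact_force"])
f=manip.grab_frame("wrist")[:,:,::-1].copy(); t=sys.argv[1]; pickle.dump((st,f),open(t+".pkl","wb")); K,E=cam("wrist",st)
P0=np.array([.6101,-.2472,.176])
G=place([[.0325,.1355,.012],[-.0325,.1355,.012],[.0325,-.1355,.012],[-.0325,-.1355,.012]],P0)
print("screws",(screws(st,f,proj(K,E,G))-G[:,:2]).round(4).tolist())
for n,y in(("b",.08),("post",-.08)): print(n,end=" "); r=far(t,P0,.07,y); print("   mid x",(r[0]+r[1])/2)
for z in(.07,.0775): shaft(st,f,P0[:2],np.pi/2+P0[2],z=z)
E
python3 chk.py w11
```

```text
31.625 [ 0.611  -0.246   0.2531] 3.094261518361051 [ 0.3374 -0.6373 -0.4909]
screws [[-0.0, -0.0], [0.0006, 0.0001], [0.0003, 0.0001], [-0.0013, -0.0002]]
b w11 far 0.0218 0.0002 near -0.0278 0.0002
   mid x -0.003000000000000008
post w11 far 0.0242 0.0003 near -0.0242 0.0002
   mid x 0.0
n 23 offset 0.0009543478260870707 slope 0.01449604743083018 resid 0.00022680577997910556
end 1 0.12199999999999953 drop -10.366158 [227 226 225 230 230 230 172 129 102 113]
end -1 -0.1237999999999995 drop -12.193436 [228 227 227 220 228 228 219 115 119 117]
len 0.24579999999999902 mid [ 0.6093 -0.2483] dir 1.7612923742257267
n 22 offset 0.0028818870647664956 slope 0.014848457513981658 resid 0.00024023176838992285
end 1 0.11929999999999957 drop -10.494339 [226 226 228 230 230 224 128 114 108 117]
end -1 -0.12019999999999956 drop -11.626373 [227 227 225 226 228 228 120 119 118 116]
len 0.23949999999999913 mid [ 0.6073 -0.2481] dir 1.761644784308878
```

The block reads unchanged at -3.0 mm relative to the post line. Before pushing harder, I'll locate the cheeks' rims (z=76 mm) directly as the reference.

Run:
```python
from edge import *
P0=np.array([.6101,-.2472,.176])
for w in("w2","w6","w7","w10","w11"):
    st,f=pickle.load(open(w+".pkl","rb")); K,E=cam("wrist",st); g=cv2.cvtColor(f,cv2.COLOR_BGR2GRAY).astype(np.float32)
    X=np.arange(-.05,.0501,.002); v=0
    for y in np.linspace(.068,.092,13):
        v=v+cv2.remap(g,*[a.astype(np.float32)[None] for a in proj(K,E,place(np.c_[X,np.full_like(X,y),np.full_like(X,.076)],P0)).T],1)[0]/13
    print(w,"z.076"); print(" ".join(f"{1000*x:.0f}:{int(q)}" for x,q in zip(X,v)))
```

```text
w2 z.076
-50:118 -48:99 -46:78 -44:71 -42:72 -40:109 -38:126 -36:123 -34:88 -32:89 -30:121 -28:131 -26:131 -24:131 -22:129 -20:131 -18:132 -16:130 -14:131 -12:132 -10:133 -8:130 -6:130 -4:130 -2:127 0:115 2:106 4:85 6:77 8:75 10:72 12:70 14:68 16:67 18:67 20:76 22:103 24:103 26:100 28:99 30:99 32:99 34:103 36:116 38:116 40:121 42:126 44:128 46:127 48:125 50:125
w6 z.076
-50:111 -48:95 -46:73 -44:69 -42:69 -40:101 -38:129 -36:133 -34:86 -32:85 -30:131 -28:132 -26:133 -24:131 -22:133 -20:133 -18:132 -16:144 -14:162 -12:162 -10:163 -8:163 -6:163 -4:164 -2:165 0:165 2:165 4:163 6:163 8:163 10:162 12:161 14:160 16:161 18:159 20:162 22:164 24:159 26:187 28:249 30:254 32:244 34:220 36:201 38:200 40:201 42:201 44:200 46:193 48:157 50:151
w7 z.076
-50:70 -48:71 -46:71 -44:70 -42:73 -40:115 -38:133 -36:132 -34:108 -32:136 -30:195 -28:253 -26:255 -24:255 -22:255 -20:252 -18:227 -16:219 -14:221 -12:234 -10:247 -8:249 -6:248 -4:246 -2:247 0:248 2:248 4:250 6:250 8:251 10:255 12:255 14:255 16:250 18:191 20:96 22:105 24:105 26:104 28:103 30:103 32:103 34:107 36:120 38:121 40:128 42:130 44:122 46:115 48:109 50:102
w10 z.076
-50:120 -48:117 -46:99 -44:119 -42:125 -40:117 -38:117 -36:114 -34:79 -32:73 -30:73 -28:155 -26:245 -24:251 -22:250 -20:251 -18:235 -16:209 -14:180 -12:168 -10:196 -8:213 -6:221 -4:226 -2:226 0:218 2:207 4:187 6:199 8:234 10:236 12:249 14:250 16:250 18:248 20:182 22:64 24:86 26:100 28:95 30:94 32:94 34:98 36:113 38:107 40:110 42:116 44:117 46:120 48:124 50:126
w11 z.076
-50:121 -48:127 -46:121 -44:107 -42:86 -40:105 -38:121 -36:118 -34:83 -32:73 -30:104 -28:209 -26:252 -24:253 -22:252 -20:250 -18:227 -16:202 -14:157 -12:172 -10:197 -8:213 -6:222 -4:227 -2:229 0:223 2:212 4:197 6:219 8:237 10:243 12:251 14:251 16:252 18:238 20:137 22:77 24:103 26:97 28:97 30:96 32:95 34:100 36:114 38:110 40:118 42:127 44:127 46:123 48:122 50:123
```

The cheek rims at ±35 mm confirm the bay centre at x=0, so the block leans against the near cheek. The shaft climbed instead of pushing it. I'll regrip the shaft right beside the bay, where it can't pitch, unload it vertically and push sideways.

Request:
send_rows([
  {"claw":-1,"dx":0.024,"dy":0.0745,"dz":0,"yaw":0.12},
  {"claw":-1,"dx":0.024,"dy":0.0745,"dz":0,"yaw":0.25},
  {"claw":-1,"dx":0.024,"dy":0.0745,"dz":0,"yaw":0.37},
  {"claw":-1,"dx":0.024,"dy":0.0745,"dz":0.03,"yaw":0.49},
  {"claw":-1,"dx":0.024,"dy":0.0745,"dz":0.08,"yaw":0.61},
  {"claw":-1,"dx":0.024,"dy":0.0745,"dz":0.15,"yaw":0.73},
  {"claw":-1,"dx":0.024,"dy":0.0745,"dz":0.22,"yaw":0.85},
  {"claw":-1,"dx":0.024,"dy":0.0745,"dz":0.28,"yaw":0.889},
  {"claw":-1,"dx":0.024,"dy":0.0745,"dz":0.3,"yaw":0.889},
  {"claw":-1,"dx":0.024,"dy":0.0745,"dz":0.3,"yaw":0.889},
])

```text
time: 32.92
tool_pos: [0.6005, -0.2081, 0.1018]
tool_rot: [-0.0, 0.636, 0.771, -0.0]
contact_force: [0.4, -1.0, 0.6]
gripper_width: 1.0
grasp_force: 0.0
```

Run:
```python
from h import *
plan(.6009,-.2083,.0525,1.761)
```

```text
t 32.925 pos [ 0.6005 -0.2081  0.1018] psi 1.761937806381676 j6 -0.6417407386957122
dx -0.0006 dy 0.0007 dz 0.0987 yaw 0.0006
```

Request:
send_rows([
  {"claw":-1,"dx":0,"dy":0.0007,"dz":0.06,"yaw":0},
  {"claw":-1,"dx":0,"dy":0.0007,"dz":0.095,"yaw":0},
  {"claw":-1,"dx":0,"dy":0.0007,"dz":0.0985,"yaw":0},
  {"claw":-1,"dx":0,"dy":0.0007,"dz":0.0985,"yaw":0},
  {"claw":1,"dx":0,"dy":0.0007,"dz":0.0985,"yaw":0},
  {"claw":1,"dx":0,"dy":0.0007,"dz":0.0985,"yaw":0},
  {"claw":1,"dx":0,"dy":0.0007,"dz":0.0985,"yaw":0},
  {"claw":1,"dx":0,"dy":0.0007,"dz":0.0985,"yaw":0},
  {"claw":1,"dx":0,"dy":0.0007,"dz":0.0985,"yaw":0},
  {"claw":1,"dx":0,"dy":0.0007,"dz":0.0985,"yaw":0},
  {"claw":1,"dx":0,"dy":0.0007,"dz":0.0985,"yaw":0},
  {"claw":1,"dx":0,"dy":0.0007,"dz":0.098,"yaw":0},
])

```text
time: 34.42
tool_pos: [0.6012, -0.2081, 0.053]
tool_rot: [0.0, 0.637, 0.771, 0.0]
contact_force: [1.9, 1.1, 0.3]
gripper_width: 0.213
grasp_force: 58.6
```

```bash
python3 ft.py
```

```text
t 34.425 [ 0.6012 -0.2081  0.053 ] psi 1.7613880377195639 F [1.8645 1.1212 0.3142] T [ 0.0587 -0.2121  0.0613]
stand-x force 2.0320665531787845 bay 0.6327729293037214 post 1.399293623875063
stand x,y of TCP rel (.6101,-.2472): -0.0019523370819653583 0.040063096725160584
```

Request:
send_rows([
  {"claw":1,"dx":0,"dy":0.0015,"dz":0,"yaw":0.003},
  {"claw":1,"dx":0,"dy":0.003,"dz":0,"yaw":0.007},
  {"claw":1,"dx":0,"dy":0.0045,"dz":0,"yaw":0.01},
  {"claw":1,"dx":0,"dy":0.0045,"dz":0,"yaw":0.01},
])

```text
time: 34.92
tool_pos: [0.6023, -0.2079, 0.0532]
tool_rot: [-0.001, 0.642, 0.766, -0.001]
contact_force: [-4.4, 1.0, 6.7]
gripper_width: 0.209
grasp_force: 59.3
```

```bash
python3 ft.py
```

```text
t 34.925 [ 0.6023 -0.2079  0.0532] psi 1.7465096227403132 F [-4.4449  1.0342  6.7301] T [0.0492 0.7367 0.189 ]
stand-x force -4.195183356635385 bay -3.278894955950137 post -0.9162884006852485
stand x,y of TCP rel (.6101,-.2472): -0.0008178415312956539 0.04001496383197467
```

Request:
send_rows([
  {"claw":1,"dx":0,"dy":0.002,"dz":-0.001,"yaw":0},
  {"claw":1,"dx":0,"dy":0.004,"dz":-0.001,"yaw":0},
  {"claw":1,"dx":0,"dy":0.004,"dz":-0.001,"yaw":0},
])

```text
time: 35.3
tool_pos: [0.6033, -0.2078, 0.0535]
tool_rot: [-0.002, 0.643, 0.766, -0.002]
contact_force: [-7.1, -0.6, 8.1]
gripper_width: 0.214
grasp_force: 59.4
```

```bash
python3 ft.py
```

```text
t 35.3 [ 0.6033 -0.2078  0.0535] psi 1.7458034344605917 F [-7.1382 -0.6144  8.053 ] T [-0.0045  1.2575  0.0061]
stand-x force -7.1355009267000105 bay -3.606147123454399 post -3.5293538032456113
stand x,y of TCP rel (.6101,-.2472): 0.000166156028951394 0.040031453915579676
```

Run:
```python
from edge import *
st=manip.state(); f=manip.grab_frame("wrist")[:,:,::-1].copy(); pickle.dump((st,f),open("w12.pkl","wb")); K,E=cam("wrist",st); g=cv2.cvtColor(f,cv2.COLOR_BGR2GRAY).astype(np.float32)
P0=np.array([.6101,-.2472,.176]); X=np.arange(-.046,.0461,.001)
print(proj(K,E,place([[0,.08,.07],[-.024,.1,.07],[.024,.1,.07]],P0)))
for z in(.07,.076):
    v=0
    for y in np.linspace(.088,.096,5):
        v=v+cv2.remap(g,*[a.astype(np.float32)[None] for a in proj(K,E,place(np.c_[X,np.full_like(X,y),np.full_like(X,z)],P0)).T],1)[0]/5
    print(z," ".join(f"{1000*x:.0f}:{int(q)}" for x,q in zip(X,v)))
```

```text
[[318.8381 200.397 ]
 [257.4329 151.9073]
 [380.2366 151.9598]]
0.07 -46:117 -45:116 -44:118 -43:120 -42:120 -41:108 -40:108 -39:109 -38:112 -37:98 -36:77 -35:78 -34:81 -33:79 -32:79 -31:79 -30:79 -29:77 -28:79 -27:81 -26:103 -25:52 -24:191 -23:245 -22:245 -21:246 -20:245 -19:244 -18:245 -17:245 -16:244 -15:238 -14:215 -13:208 -12:208 -11:207 -10:167 -9:154 -8:172 -7:186 -6:198 -5:205 -4:208 -3:212 -2:216 -1:219 0:221 1:219 2:216 3:212 4:208 5:206 6:200 7:193 8:184 9:167 10:173 11:226 12:224 13:224 14:220 15:240 16:243 17:244 18:244 19:242 20:243 21:244 22:243 23:240 24:132 25:50 26:101 27:89 28:83 29:85 30:84 31:83 32:83 33:82 34:84 35:83 36:83 37:104 38:114 39:107 40:105 41:105 42:125 43:131 44:132 45:132 46:129
0.076 -46:127 -45:124 -44:120 -43:118 -42:118 -41:120 -40:122 -39:108 -38:108 -37:109 -36:112 -35:91 -34:77 -33:80 -32:79 -31:78 -30:78 -29:78 -28:78 -27:79 -26:77 -25:101 -24:65 -23:157 -22:244 -21:244 -20:246 -19:245 -18:244 -17:245 -16:244 -15:244 -14:232 -13:212 -12:208 -11:209 -10:201 -9:146 -8:166 -7:182 -6:195 -5:204 -4:208 -3:212 -2:215 -1:218 0:220 1:219 2:216 3:211 4:208 5:205 6:198 7:190 8:180 9:155 10:212 11:225 12:225 13:221 14:232 15:243 16:243 17:244 18:242 19:243 20:243 21:243 22:239 23:114 24:54 25:106 26:82 27:84 28:84 29:82 30:83 31:83 32:83 33:82 34:84 35:93 36:116 37:108 38:106 39:103 40:124 41:130 42:131 43:130 44:127 45:123 46:122
```

In this view along the groove, the block edges are at -24.2 and +23.9 mm, the cheek rims at ±35 mm, and the shaft is centred in the groove at -10 to +9.7 mm. The block is now centred. I'll unload sideways, release, and recheck.

Request:
send_rows([
  {"claw":1,"dx":0,"dy":-0.002,"dz":0,"yaw":0},
  {"claw":1,"dx":0,"dy":-0.004,"dz":0,"yaw":0},
  {"claw":0.3,"dx":0,"dy":-0.004,"dz":0,"yaw":0},
  {"claw":-0.2,"dx":0,"dy":-0.004,"dz":0,"yaw":0},
  {"claw":-1,"dx":0,"dy":-0.004,"dz":0,"yaw":0},
  {"claw":-1,"dx":0,"dy":-0.004,"dz":0,"yaw":0},
  {"claw":-1,"dx":0,"dy":-0.003,"dz":-0.03,"yaw":0},
  {"claw":-1,"dx":0,"dy":-0.003,"dz":-0.12,"yaw":0},
  {"claw":-1,"dx":0,"dy":-0.003,"dz":-0.2,"yaw":0},
  {"claw":-1,"dx":0,"dy":-0.003,"dz":-0.2,"yaw":0},
  {"claw":-1,"dx":0,"dy":-0.003,"dz":-0.2,"yaw":0},
])

```text
time: 36.72
tool_pos: [0.6036, -0.2075, 0.1538]
tool_rot: [0.0, 0.642, 0.766, 0.0]
contact_force: [0.3, 0.2, -0.7]
gripper_width: 0.995
grasp_force: 0.0
```

```bash
cat > prof.py <<'E'
from edge import *
def prof(y0,z,P0=np.array([.6101,-.2472,.176])):
    X=np.arange(-.046,.0461,.001); v=0
    for y in np.linspace(y0-.004,y0+.004,5):
        v=v+cv2.remap(g,*[a.astype(np.float32)[None] for a in proj(K,E,place(np.c_[X,np.full_like(X,y),np.full_like(X,z)],P0)).T],1)[0]/5
    print(y0,z," ".join(f"{1000*x:.0f}:{int(q)}" for x,q in zip(X,v)))
st=manip.state(); f=manip.grab_frame("wrist")[:,:,::-1].copy(); pickle.dump((st,f),open(f"w{st['time']:.0f}.pkl","wb")); K,E=cam("wrist",st); g=cv2.cvtColor(f,cv2.COLOR_BGR2GRAY).astype(np.float32)
print(st["time"],st["tool_pos"],psi(st),proj(K,E,place([[0,.15,.07],[0,-.1,.07]],[.6101,-.2472,.176])))
prof(.092,.07); prof(.068,.07); prof(.092,.076); prof(-.07,.07)
E
python3 prof.py
```

```text
36.725 [ 0.6036 -0.2075  0.1538] 1.746394857855528 [[318.6509  45.1275]
 [318.8669 356.5559]]
0.092 0.07 -46:133 -45:133 -44:134 -43:134 -42:132 -41:120 -40:110 -39:110 -38:112 -37:114 -36:97 -35:81 -34:81 -33:81 -32:80 -31:80 -30:80 -29:78 -28:81 -27:154 -26:234 -25:249 -24:249 -23:249 -22:248 -21:248 -20:248 -19:249 -18:245 -17:227 -16:216 -15:215 -14:210 -13:180 -12:155 -11:170 -10:186 -9:199 -8:206 -7:211 -6:215 -5:220 -4:224 -3:224 -2:222 -1:218 0:214 1:212 2:208 3:202 4:194 5:185 6:169 7:183 8:218 9:224 10:223 11:223 12:238 13:247 14:248 15:248 16:247 17:247 18:248 19:248 20:244 21:203 22:101 23:49 24:51 25:52 26:76 27:96 28:88 29:85 30:85 31:85 32:84 33:85 34:84 35:86 36:102 37:116 38:111 39:108 40:106 41:108 42:117 43:120 44:121 45:122 46:123
0.068 0.07 -46:135 -45:136 -44:137 -43:135 -42:133 -41:122 -40:110 -39:110 -38:113 -37:113 -36:99 -35:81 -34:79 -33:79 -32:79 -31:79 -30:78 -29:78 -28:78 -27:122 -26:210 -25:244 -24:246 -23:247 -22:245 -21:245 -20:245 -19:246 -18:245 -17:232 -16:220 -15:216 -14:214 -13:194 -12:157 -11:164 -10:182 -9:196 -8:205 -7:211 -6:216 -5:220 -4:223
[... 966 characters left out ...]
1 43:121 44:123 45:124 46:126
-0.07 0.07 -46:87 -45:91 -44:96 -43:102 -42:108 -41:110 -40:109 -39:104 -38:96 -37:92 -36:88 -35:92 -34:99 -33:103 -32:103 -31:103 -30:102 -29:103 -28:104 -27:105 -26:96 -25:91 -24:140 -23:205 -22:221 -21:217 -20:214 -19:213 -18:215 -17:218 -16:219 -15:216 -14:203 -13:189 -12:177 -11:171 -10:162 -9:166 -8:181 -7:197 -6:209 -5:214 -4:217 -3:217 -2:217 -1:217 0:211 1:204 2:200 3:190 4:181 5:170 6:155 7:138 8:124 9:118 10:132 11:155 12:163 13:164 14:160 15:162 16:168 17:168 18:166 19:164 20:164 21:165 22:167 23:161 24:129 25:89 26:82 27:84 28:85 29:84 30:85 31:85 32:89 33:104 34:117 35:119 36:114 37:119 38:126 39:129 40:130 41:131 42:127 43:124 44:121 45:118 46:115
```

The block slipped back to -2.6 mm on release: pushing at groove height only tipped it. It has to be regripped low by its ends, so I'll park the shaft back in the cradle first. Grip the middle and lift.

Request:
send_rows([
  {"claw":-1,"dx":-0.0795,"dy":-0.0037,"dz":0.03,"yaw":-0.0097},
  {"claw":-1,"dx":-0.0795,"dy":-0.0037,"dz":0.1,"yaw":-0.0097},
  {"claw":-1,"dx":-0.0795,"dy":-0.0037,"dz":0.18,"yaw":-0.0097},
  {"claw":-1,"dx":-0.0795,"dy":-0.0037,"dz":0.2015,"yaw":-0.0097},
  {"claw":0.2,"dx":-0.0795,"dy":-0.0037,"dz":0.2015,"yaw":-0.0097},
  {"claw":1,"dx":-0.0795,"dy":-0.0037,"dz":0.2015,"yaw":-0.0097},
  {"claw":1,"dx":-0.0795,"dy":-0.0037,"dz":0.2015,"yaw":-0.0097},
  {"claw":1,"dx":-0.0795,"dy":-0.0037,"dz":0.2015,"yaw":-0.0097},
  {"claw":1,"dx":-0.0795,"dy":-0.0037,"dz":0.2015,"yaw":-0.0097},
  {"claw":1,"dx":-0.0795,"dy":-0.0037,"dz":0.2015,"yaw":-0.0097},
  {"claw":1,"dx":-0.0795,"dy":-0.0037,"dz":0.19,"yaw":-0.0097},
  {"claw":1,"dx":-0.0795,"dy":-0.0037,"dz":0.12,"yaw":-0.0097},
  {"claw":1,"dx":-0.0795,"dy":-0.0037,"dz":0.02,"yaw":-0.0097},
  {"claw":1,"dx":-0.0795,"dy":-0.0037,"dz":-0.06,"yaw":-0.0097},
])

```text
time: 38.52
tool_pos: [0.6083, -0.2466, 0.1839]
tool_rot: [-0.0, 0.637, 0.771, 0.0]
contact_force: [0.5, -0.3, -5.1]
gripper_width: 0.206
grasp_force: 59.2
```

Run:
```python
from h import *
st=manip.state(); print(st["contact_force"],st["ft_torque"],st["gripper_width"],st["grasp_force"])
plan(.5355,.2849,.0195,3.101)
```

```text
[ 0.5116 -0.3313 -5.1037] [-0.0494 -0.0486 -0.0118] 0.20592345814617116 59.23586905002594
t 38.525 pos [ 0.6083 -0.2466  0.1839] psi 1.7608604837722448 j6 -0.6886970196786345
dx 1.0714 dy 0.0579 dz 0.3287 yaw -0.8934
```

Request:
send_rows([
  {"claw":1,"dx":0.04,"dy":0,"dz":-0.03,"yaw":-0.02},
  {"claw":1,"dx":0.11,"dy":0,"dz":-0.03,"yaw":-0.08},
  {"claw":1,"dx":0.21,"dy":0.01,"dz":-0.03,"yaw":-0.17},
  {"claw":1,"dx":0.32,"dy":0.02,"dz":-0.03,"yaw":-0.27},
  {"claw":1,"dx":0.43,"dy":0.03,"dz":-0.03,"yaw":-0.38},
  {"claw":1,"dx":0.54,"dy":0.03,"dz":-0.03,"yaw":-0.49},
  {"claw":1,"dx":0.65,"dy":0.04,"dz":-0.03,"yaw":-0.6},
  {"claw":1,"dx":0.75,"dy":0.05,"dz":0,"yaw":-0.71},
  {"claw":1,"dx":0.84,"dy":0.05,"dz":0.03,"yaw":-0.81},
  {"claw":1,"dx":0.92,"dy":0.055,"dz":0.06,"yaw":-0.87},
  {"claw":1,"dx":0.98,"dy":0.057,"dz":0.1,"yaw":-0.893},
  {"claw":1,"dx":1,"dy":0.058,"dz":0.13,"yaw":-0.893},
  {"claw":1,"dx":1,"dy":0.058,"dz":0.15,"yaw":-0.893},
])

```text
time: 40.15
tool_pos: [0.5408, 0.2496, 0.1057]
tool_rot: [-0.002, 0.02, 1.0, -0.001]
contact_force: [0.2, -0.7, -5.1]
gripper_width: 0.208
grasp_force: 59.3
```

Run:
```python
from h import *
plan(.5355,.2849,.0195,3.101)
```

```text
t 40.15 pos [0.5408 0.2496 0.1057] psi 3.1017881300884462 j6 -1.2233034854731781
dx 0.0133 dy 0.0701 dz 0.1724 yaw 0.0005
```

Request:
send_rows([
  {"claw":1,"dx":0.0133,"dy":0.07,"dz":0,"yaw":0.0005},
  {"claw":1,"dx":0.0133,"dy":0.07,"dz":0.07,"yaw":0.0005},
  {"claw":1,"dx":0.0133,"dy":0.07,"dz":0.13,"yaw":0.0005},
  {"claw":1,"dx":0.0133,"dy":0.07,"dz":0.16,"yaw":0.0005},
  {"claw":1,"dx":0.0133,"dy":0.07,"dz":0.174,"yaw":0.0005},
  {"claw":1,"dx":0.0133,"dy":0.07,"dz":0.176,"yaw":0.0005},
])

```text
time: 40.9
tool_pos: [0.5384, 0.2846, 0.0212]
tool_rot: [0.001, 0.021, 1.0, 0.0]
contact_force: [-0.4, -0.4, -4.5]
gripper_width: 0.211
grasp_force: 60.0
```

Run:
```python
from h import *
print(manip.state()["contact_force"])
plan(.593,-.169,.15,np.pi+.176)
```

```text
[-0.3672 -0.4281 -4.533 ]
t 40.9 pos [0.5384 0.2846 0.0212] psi 3.0991892824669534 j6 -1.1640337397356324
dx -0.1475 dy -0.9018 dz -0.2577 yaw -0.1456
```

Request:
send_rows([
  {"claw":1,"dx":0,"dy":0,"dz":0.004,"yaw":0},
  {"claw":1,"dx":0,"dy":0,"dz":0.005,"yaw":0},
  {"claw":0.2,"dx":0,"dy":0,"dz":0.005,"yaw":0},
  {"claw":-1,"dx":0,"dy":0,"dz":0.005,"yaw":0},
  {"claw":-1,"dx":0,"dy":0,"dz":0.005,"yaw":0},
  {"claw":-1,"dx":0,"dy":0,"dz":-0.05,"yaw":0},
  {"claw":-1,"dx":0,"dy":0,"dz":-0.15,"yaw":0},
  {"claw":-1,"dx":-0.05,"dy":-0.08,"dz":-0.26,"yaw":0},
  {"claw":-1,"dx":-0.1485,"dy":-0.9,"dz":-0.3,"yaw":-0.1456},
  {"claw":-1,"dx":-0.1485,"dy":-0.9,"dz":-0.3,"yaw":-0.1456},
  {"claw":-1,"dx":-0.1485,"dy":-0.9,"dz":-0.3,"yaw":-0.1456},
  {"claw":-1,"dx":-0.1485,"dy":-0.9,"dz":-0.3,"yaw":-0.1456},
  {"claw":-1,"dx":-0.1485,"dy":-0.9,"dz":-0.3,"yaw":-0.1456},
  {"claw":-1,"dx":-0.1485,"dy":-0.9,"dz":-0.28,"yaw":-0.1456},
  {"claw":-1,"dx":-0.1485,"dy":-0.9,"dz":-0.26,"yaw":-0.1456},
  {"claw":-1,"dx":-0.1485,"dy":-0.9,"dz":-0.26,"yaw":-0.1456},
  {"claw":-1,"dx":-0.1485,"dy":-0.9,"dz":-0.26,"yaw":-0.1456},
])

```text
time: 43.02
tool_pos: [0.5927, -0.1676, 0.1501]
tool_rot: [-0.0, -0.088, 0.996, 0.0]
contact_force: [-0.3, 0.7, -0.3]
gripper_width: 0.998
grasp_force: 0.0
```

Run:
```python
from edge import *
plan(.5935,-.168,.026,np.pi+.176)
st=manip.state(); f=manip.grab_frame("wrist")[:,:,::-1].copy(); pickle.dump((st,f),open("w14.pkl","wb")); far("w14",[.6101,-.2472,.176],.07,.08)
```

```text
t 43.025 pos [ 0.5927 -0.1676  0.1501] psi -2.9653701594254525 j6 -2.1436746736541092
dx -0.0014 dy -0.0011 dz 0.2483 yaw 0.0001
w14 far 0.0216 0.0002 near -0.0268 0.0002
```

Request:
send_rows([
  {"claw":-1,"dx":-0.001,"dy":0,"dz":0.1,"yaw":0},
  {"claw":-1,"dx":-0.001,"dy":0,"dz":0.19,"yaw":0},
  {"claw":-1,"dx":-0.001,"dy":0,"dz":0.24,"yaw":0},
  {"claw":-1,"dx":-0.001,"dy":0,"dz":0.248,"yaw":0},
  {"claw":1,"dx":-0.001,"dy":0,"dz":0.248,"yaw":0},
  {"claw":1,"dx":-0.001,"dy":0,"dz":0.248,"yaw":0},
  {"claw":1,"dx":-0.001,"dy":0,"dz":0.248,"yaw":0},
  {"claw":1,"dx":-0.001,"dy":0,"dz":0.248,"yaw":0},
  {"claw":1,"dx":-0.001,"dy":0,"dz":0.248,"yaw":0},
  {"claw":1,"dx":-0.001,"dy":0,"dz":0.242,"yaw":0},
  {"claw":1,"dx":-0.001,"dy":0,"dz":0.238,"yaw":0},
  {"claw":1,"dx":-0.004,"dy":0,"dz":0.238,"yaw":0},
  {"claw":1,"dx":-0.0065,"dy":0,"dz":0.238,"yaw":0},
  {"claw":1,"dx":-0.0065,"dy":0,"dz":0.238,"yaw":0},
])

```text
time: 44.82
tool_pos: [0.5952, -0.1673, 0.0305]
tool_rot: [-0.001, -0.088, 0.996, 0.0]
contact_force: [-0.8, -0.5, -3.3]
gripper_width: 0.461
grasp_force: 61.7
```

```bash
python3 ft.py
python3 - <<'E'
from edge import *
st=manip.state(); f=manip.grab_frame("wrist")[:,:,::-1].copy(); pickle.dump((st,f),open("w15.pkl","wb")); z=.07+.004
K,E=cam("wrist",st); print(st["gripper_width"],proj(K,E,place([[.024,.08,z],[-.024,.08,z]],[.6101,-.2472,.176]))); far("w15",[.6101,-.2472,.176],z,.08)
E
```

```text
t 44.825 [ 0.5952 -0.1673  0.0305] psi -2.9652324772865946 F [-0.8469 -0.5198 -3.3355] T [-0.0081 -0.0175 -0.0418]
stand-x force -0.9248471808625149 bay -0.20101373274952516 post -0.7238334481129898
stand x,y of TCP rel (.6101,-.2472): -0.0006849698467395592 0.0813181209782198
0.4614109655678589 [[320.4618 379.3878]
 [320.7106 274.4998]]
w15 far 0.0196 0.0003 near -0.0272 0.0018
```

Run:
```python
from edge import *
P0=np.array([.6101,-.2472,.176]); X=np.arange(-.05,.0501,.001)
for w,ys in(("w14",(.066,.08,.094)),("w15",(.066,.08,.094))):
    st,f=pickle.load(open(w+".pkl","rb")); K,E=cam("wrist",st); g=cv2.cvtColor(f,cv2.COLOR_BGR2GRAY).astype(np.float32)
    for y in ys:
        q=proj(K,E,place(np.c_[X,np.full_like(X,y),np.full_like(X,.0755)],P0)); v=cv2.remap(g,*[a.astype(np.float32)[None] for a in q.T],1)[0]
        print(w,y,q[-1].round()," ".join(f"{1000*x:.0f}:{int(a)}" for x,a in zip(X,v)))
```

```text
w14 0.066 [301. 279.] -50:92 -49:92 -48:94 -47:92 -46:82 -45:71 -44:70 -43:71 -42:68 -41:82 -40:114 -39:129 -38:131 -37:133 -36:132 -35:113 -34:85 -33:79 -32:82 -31:105 -30:143 -29:173 -28:224 -27:252 -26:255 -25:255 -24:255 -23:255 -22:255 -21:255 -20:254 -19:246 -18:231 -17:220 -16:220 -15:218 -14:217 -13:219 -12:220 -11:221 -10:229 -9:243 -8:245 -7:245 -6:246 -5:248 -4:247 -3:245 -2:244 -1:243 0:245 1:246 2:246 3:246 4:248 5:248 6:249 7:248 8:248 9:249 10:254 11:255 12:255 13:255 14:255 15:255 16:255 17:255 18:233 19:160 20:100 21:108 22:112 23:105 24:103 25:104 26:102 27:101 28:100 29:102 30:101 31:103 32:102 33:100 34:98 35:107 36:120 37:120 38:114 39:111 40:123 41:133 42:132 43:128 44:124 45:121 46:116 47:112 48:110 49:104 50:97
w14 0.08 [320. 278.] -50:125 -49:102 -48:91 -47:91 -46:81 -45:71 -44:70 -43:70 -42:71 -41:83 -40:113 -39:128 -38:128 -37:131 -36:131 -35:112 -34:86 -33:79 -32:85 -31:109 -30:144 -29:177 -28:228 -27:253 -26:255 -25:255 -24:255 -23:255 -22:255 -21:255 -20:254 -19:245 -18:228 -17:220 -16:219 -15:217 -14:217 -13:218 -12:219 -11:222 -10:231 -9:243 -8:245 -7:
[... 2545 characters left out ...]
w15 0.094 [354. 430.] -50:79 -49:70 -48:71 -47:71 -46:70 -45:71 -44:71 -43:71 -42:71 -41:82 -40:128 -39:133 -38:134 -37:133 -36:134 -35:126 -34:142 -33:168 -32:164 -31:169 -30:168 -29:163 -28:226 -27:255 -26:223 -25:207 -24:208 -23:207 -22:207 -21:207 -20:206 -19:201 -18:179 -17:156 -16:156 -15:172 -14:217 -13:219 -12:218 -11:219 -10:220 -9:219 -8:219 -7:217 -6:217 -5:217 -4:218 -3:219 -2:221 -1:220 0:218 1:220 2:221 3:225 4:248 5:255 6:255 7:255 8:254 9:255 10:255 11:255 12:255 13:255 14:255 15:255 16:255 17:255 18:186 19:63 20:44 21:45 22:43 23:43 24:41 25:37 26:38 27:42 28:45 29:45 30:43 31:41 32:43 33:19 34:0 35:0 36:0 37:0 38:0 39:0 40:0 41:0 42:0 43:0 44:0 45:0 46:0 47:0 48:0 49:0 50:0
```

Request:
send_rows([
  {"claw":1,"dx":0,"dy":0,"dz":0.005,"yaw":0},
  {"claw":1,"dx":0,"dy":0,"dz":0.01,"yaw":0},
  {"claw":1,"dx":0,"dy":0,"dz":0.01,"yaw":0},
  {"claw":0.1,"dx":0,"dy":0,"dz":0.01,"yaw":0},
  {"claw":-1,"dx":0,"dy":0,"dz":0.01,"yaw":0},
  {"claw":-1,"dx":0,"dy":0,"dz":0.01,"yaw":0},
  {"claw":-1,"dx":0,"dy":0,"dz":-0.07,"yaw":0},
  {"claw":-1,"dx":0,"dy":0,"dz":-0.19,"yaw":0},
  {"claw":-1,"dx":0,"dy":0,"dz":-0.24,"yaw":0},
  {"claw":-1,"dx":0,"dy":0,"dz":-0.24,"yaw":0},
])

```text
time: 46.12
tool_pos: [0.5979, -0.1682, 0.1545]
tool_rot: [0.003, -0.088, 0.996, -0.001]
contact_force: [-0.0, 0.6, -0.5]
gripper_width: 1.0
grasp_force: 0.0
```

Run:
```python
from edge import *
st=manip.state(); print(st["time"],st["tool_pos"]); f=manip.grab_frame("wrist")[:,:,::-1].copy(); pickle.dump((st,f),open("w16.pkl","wb")); P0=[.6101,-.2472,.176]
far("w16",P0,.07,.08); K,E=cam("wrist",st); g=cv2.cvtColor(f,cv2.COLOR_BGR2GRAY).astype(np.float32); X=np.arange(-.044,.0441,.001)
for z in(.07,.076):
    q=proj(K,E,place(np.c_[X,np.full_like(X,.08),np.full_like(X,z)],P0)); v=cv2.remap(g,*[a.astype(np.float32)[None] for a in q.T],1)[0]
    print(z," ".join(f"{1000*x:.0f}:{int(a)}" for x,a in zip(X,v)))
for x in(.018,-.019):
    Y=np.arange(.054,.106,.001); q=proj(K,E,place(np.c_[np.full_like(Y,x),Y,np.full_like(Y,.07)],P0)); v=cv2.remap(g,*[a.astype(np.float32)[None] for a in q.T],1)[0]
    print("x",x," ".join(f"{1000*a:.0f}:{int(b)}" for a,b in zip(Y,v)))
plan(.5384,.2849,.2,3.10)
```

```text
46.125 [ 0.5979 -0.1682  0.1545]
w16 far 0.0228 0.0003 near -0.0254 0.0001
0.07 -44:81 -43:71 -42:68 -41:71 -40:81 -39:108 -38:127 -37:128 -36:131 -35:131 -34:117 -33:89 -32:80 -31:77 -30:93 -29:132 -28:158 -27:160 -26:176 -25:227 -24:252 -23:255 -22:255 -21:255 -20:255 -19:255 -18:255 -17:255 -16:248 -15:233 -14:221 -13:216 -12:216 -11:215 -10:216 -9:218 -8:218 -7:221 -6:232 -5:242 -4:245 -3:245 -2:246 -1:245 0:245 1:243 2:242 3:242 4:244 5:245 6:245 7:245 8:246 9:247 10:247 11:246 12:245 13:246 14:253 15:255 16:255 17:255 18:255 19:255 20:255 21:254 22:240 23:185 24:116 25:102 26:103 27:103 28:102 29:101 30:101 31:103 32:101 33:101 34:101 35:101 36:101 37:103 38:109 39:121 40:120 41:114 42:111 43:118 44:126
0.076 -44:70 -43:68 -42:71 -41:84 -40:113 -39:127 -38:129 -37:132 -36:130 -35:107 -34:84 -33:78 -32:80 -31:110 -30:146 -29:159 -28:163 -27:203 -26:249 -25:255 -24:255 -23:255 -22:255 -21:255 -20:255 -19:255 -18:250 -17:236 -16:223 -15:217 -14:216 -13:215 -12:216 -11:218 -10:218 -9:221 -8:233 -7:243 -6:245 -5:245 -4:246 -3:245 -2:244 -1:242 0:242 1:242 2:245 3:245 4:245 5:245 6:2
[... 446 characters left out ...]
55 79:255 80:255 81:255 82:255 83:255 84:255 85:255 86:255 87:255 88:255 89:255 90:255 91:255 92:255 93:255 94:255 95:255 96:255 97:255 98:253 99:216 100:145 101:129 102:135 103:139 104:141 105:143
x -0.019 54:89 55:89 56:91 57:90 58:90 59:156 60:234 61:255 62:255 63:255 64:255 65:255 66:255 67:255 68:255 69:255 70:255 71:255 72:255 73:255 74:255 75:255 76:255 77:255 78:255 79:255 80:255 81:255 82:255 83:255 84:255 85:255 86:255 87:255 88:255 89:255 90:255 91:255 92:255 93:255 94:255 95:255 96:255 97:255 98:255 99:235 100:160 101:128 102:130 103:132 104:131 105:131
t 46.175 pos [ 0.5964 -0.1676  0.1518] psi -2.9652057250840294 j6 -2.1412278048982523
dx -0.0446 dy 0.9114 dz -0.0965 yaw 0.1453
```

The block is now at -1.3 mm, y 79.4 mm and square between the cheek rims at ±35 mm, which is good enough. I'll fetch the shaft again.

Request:
send_rows([
  {"claw":-1,"dx":-0.0446,"dy":0.911,"dz":-0.09,"yaw":0.1453},
  {"claw":-1,"dx":-0.0446,"dy":0.911,"dz":-0.09,"yaw":0.1453},
  {"claw":-1,"dx":-0.0446,"dy":0.911,"dz":-0.09,"yaw":0.1453},
  {"claw":-1,"dx":-0.0446,"dy":0.911,"dz":-0.09,"yaw":0.1453},
  {"claw":-1,"dx":-0.0446,"dy":0.911,"dz":-0.09,"yaw":0.1453},
  {"claw":-1,"dx":-0.0446,"dy":0.911,"dz":-0.09,"yaw":0.1453},
  {"claw":-1,"dx":-0.0446,"dy":0.911,"dz":-0.09,"yaw":0.1453},
  {"claw":-1,"dx":-0.0446,"dy":0.911,"dz":-0.09,"yaw":0.1453},
  {"claw":-1,"dx":-0.0446,"dy":0.911,"dz":0,"yaw":0.1453},
  {"claw":-1,"dx":-0.0446,"dy":0.911,"dz":0.08,"yaw":0.1453},
  {"claw":-1,"dx":-0.0446,"dy":0.911,"dz":0.1,"yaw":0.1453},
  {"claw":-1,"dx":-0.0446,"dy":0.911,"dz":0.1,"yaw":0.1453},
])

```text
time: 47.68
tool_pos: [0.5375, 0.2841, 0.1001]
tool_rot: [-0.001, 0.021, 1.0, -0.001]
contact_force: [-0.6, 0.3, 0.7]
gripper_width: 1.001
grasp_force: 0.0
```

Run:
```python
from shaft import *
plan(.5384,.2848,.0185,3.10)
st=manip.state(); f=manip.grab_frame("wrist")[:,:,::-1].copy(); pickle.dump((st,f),open("w17.pkl","wb"))
shaft(st,f,np.array([.5384,.2848]),3.10)
```

```text
t 47.675 pos [0.5375 0.2841 0.1001] psi 3.0992435535844343 j6 -1.1645019959529601
dx -0.0017 dy 0.0015 dz 0.1631 yaw -0.0005
n 29 offset 0.0014983683644541218 slope 0.00556300713657252 resid 0.0005167418973109598
end 1 0.13279999999999934 drop -55.68917 [222 220 220 224 224 224 143 121 121   0]
end -1 -0.12709999999999944 drop -11.817268 [224 224 224 223 222 224 224 179  98  96]
len 0.2598999999999988 mid [0.5355 0.2834] dir 3.1055630071365727
```

Request:
send_rows([
  {"claw":-1,"dx":-0.0017,"dy":0.0012,"dz":0.09,"yaw":0},
  {"claw":-1,"dx":-0.0017,"dy":0.0012,"dz":0.15,"yaw":0},
  {"claw":-1,"dx":-0.0017,"dy":0.0012,"dz":0.163,"yaw":0},
  {"claw":0.2,"dx":-0.0017,"dy":0.0012,"dz":0.163,"yaw":0},
  {"claw":1,"dx":-0.0017,"dy":0.0012,"dz":0.163,"yaw":0},
  {"claw":1,"dx":-0.0017,"dy":0.0012,"dz":0.163,"yaw":0},
  {"claw":1,"dx":-0.0017,"dy":0.0012,"dz":0.163,"yaw":0},
  {"claw":1,"dx":-0.0017,"dy":0.0012,"dz":0.163,"yaw":0},
  {"claw":1,"dx":-0.0017,"dy":0.0012,"dz":0.163,"yaw":0},
])

```text
time: 48.85
tool_pos: [0.5397, 0.2847, 0.0213]
tool_rot: [0.001, 0.021, 1.0, -0.001]
contact_force: [-1.4, -4.6, 6.1]
gripper_width: 0.212
grasp_force: 58.4
```

Run:
```python
from h import *
st=manip.state(); print(st["contact_force"],st["gripper_width"],st["grasp_force"])
plan(.6098,-.2468,.2,1.7468)
```

```text
[-1.3695 -4.5691  6.0848] 0.21214451139776827 58.42757999897003
t 48.85 pos [0.5397 0.2847 0.0213] psi 3.1004776134482697 j6 -1.164212450261827
dx -0.1838 dy -1.0564 dz -0.3574 yaw 0.9025
```

Request:
send_rows([
  {"claw":1,"dx":0,"dy":0,"dz":-0.04,"yaw":0},
  {"claw":1,"dx":0,"dy":0,"dz":-0.14,"yaw":0},
  {"claw":1,"dx":0,"dy":0,"dz":-0.25,"yaw":0},
  {"claw":1,"dx":0,"dy":-0.06,"dz":-0.34,"yaw":0.03},
  {"claw":1,"dx":0,"dy":-0.15,"dz":-0.36,"yaw":0.12},
  {"claw":1,"dx":0,"dy":-0.25,"dz":-0.36,"yaw":0.22},
  {"claw":1,"dx":0,"dy":-0.36,"dz":-0.36,"yaw":0.33},
  {"claw":1,"dx":-0.03,"dy":-0.47,"dz":-0.36,"yaw":0.45},
  {"claw":1,"dx":-0.06,"dy":-0.58,"dz":-0.36,"yaw":0.57},
  {"claw":1,"dx":-0.09,"dy":-0.69,"dz":-0.36,"yaw":0.68},
  {"claw":1,"dx":-0.12,"dy":-0.79,"dz":-0.34,"yaw":0.78},
  {"claw":1,"dx":-0.15,"dy":-0.88,"dz":-0.32,"yaw":0.86},
  {"claw":1,"dx":-0.17,"dy":-0.95,"dz":-0.3,"yaw":0.9},
  {"claw":1,"dx":-0.183,"dy":-0.99,"dz":-0.27,"yaw":0.9},
  {"claw":1,"dx":-0.183,"dy":-1,"dz":-0.25,"yaw":0.9},
  {"claw":1,"dx":-0.183,"dy":-1,"dz":-0.25,"yaw":0.9},
])

```text
time: 50.85
tool_pos: [0.6083, -0.217, 0.1433]
tool_rot: [-0.002, 0.641, 0.768, -0.0]
contact_force: [0.6, -0.4, -4.9]
gripper_width: 0.208
grasp_force: 59.6
```

Run:
```python
from shaft import *
st=manip.state(); print(st["contact_force"],st["ft_torque"],st["gripper_width"])
plan(.6096,-.2478,.0575,1.75)
```

```text
[ 0.59   -0.3655 -4.8796] [-0.0021 -0.0174 -0.023 ] 0.20809594163179826
t 50.85 pos [ 0.6083 -0.217   0.1433] psi 1.7500018618216358 j6 -0.6372739161258553
dx -0.0612 dy -0.0085 dz 0.1716 yaw 0.0000
```

Request:
send_rows([
  {"claw":1,"dx":-0.035,"dy":-0.005,"dz":0.02,"yaw":0},
  {"claw":1,"dx":-0.061,"dy":-0.0085,"dz":0.06,"yaw":0},
  {"claw":1,"dx":-0.061,"dy":-0.0085,"dz":0.1,"yaw":0},
  {"claw":1,"dx":-0.061,"dy":-0.0085,"dz":0.13,"yaw":0},
  {"claw":1,"dx":-0.061,"dy":-0.0085,"dz":0.15,"yaw":0},
  {"claw":1,"dx":-0.061,"dy":-0.0085,"dz":0.163,"yaw":0},
  {"claw":1,"dx":-0.061,"dy":-0.0085,"dz":0.17,"yaw":0},
  {"claw":1,"dx":-0.061,"dy":-0.0085,"dz":0.172,"yaw":0},
  {"claw":1,"dx":-0.061,"dy":-0.0085,"dz":0.172,"yaw":0},
])

```text
time: 51.98
tool_pos: [0.6112, -0.2488, 0.0594]
tool_rot: [0.0, 0.641, 0.768, 0.0]
contact_force: [-0.1, -0.1, -5.5]
gripper_width: 0.21
grasp_force: 59.6
```

```bash
python3 ft.py
```

```text
t 51.975 [ 0.6112 -0.2488  0.0594] psi 1.7501133553713297 F [-0.1293 -0.1202 -5.4517] T [ 0.0101 -0.0102 -0.0317]
stand-x force -0.14830613346283494 bay 0.12389675842204592 post -0.2722028918848809
stand x,y of TCP rel (.6101,-.2472): 0.0007543400452002065 -0.0017941573715262245
```

Request:
send_rows([
  {"claw":1,"dx":0.0025,"dy":-0.0022,"dz":0.002,"yaw":0},
  {"claw":1,"dx":0.0025,"dy":-0.0022,"dz":0.005,"yaw":0},
  {"claw":1,"dx":0.0025,"dy":-0.0022,"dz":0.008,"yaw":0},
  {"claw":1,"dx":0.0025,"dy":-0.0022,"dz":0.008,"yaw":0},
])

```text
time: 52.48
tool_pos: [0.6099, -0.2477, 0.0555]
tool_rot: [0.0, 0.641, 0.768, 0.0]
contact_force: [-0.9, 0.5, -1.9]
gripper_width: 0.211
grasp_force: 60.1
```

```bash
python3 ft.py
```

```text
t 52.475 [ 0.6099 -0.2477  0.0555] psi 1.750459464189649 F [-0.875   0.5441 -1.9284] T [0.1469 0.1124 0.175 ]
stand-x force -0.766211801365696 bay -1.477020176693213 post 0.7108083753275171
stand x,y of TCP rel (.6101,-.2472): -0.00025065063678593474 -0.0004823659683569387
```

Request:
send_rows([
  {"claw":1,"dx":0,"dy":0,"dz":0.001,"yaw":0},
  {"claw":0.3,"dx":0,"dy":0,"dz":0.001,"yaw":0},
  {"claw":-0.2,"dx":0,"dy":0,"dz":0.001,"yaw":0},
  {"claw":-1,"dx":0,"dy":0,"dz":0.001,"yaw":0},
  {"claw":-1,"dx":0,"dy":0,"dz":0.001,"yaw":0},
  {"claw":-1,"dx":0,"dy":0,"dz":-0.03,"yaw":0},
  {"claw":-1,"dx":0,"dy":0,"dz":-0.12,"yaw":0},
  {"claw":-1,"dx":0,"dy":0,"dz":-0.25,"yaw":0},
  {"claw":-1,"dx":0,"dy":0,"dz":-0.37,"yaw":-0.2},
  {"claw":-1,"dx":0,"dy":0,"dz":-0.4,"yaw":-0.9},
  {"claw":-1,"dx":0,"dy":0,"dz":-0.4,"yaw":-0.9},
  {"claw":-1,"dx":0,"dy":0,"dz":-0.4,"yaw":-0.9},
  {"claw":-1,"dx":0,"dy":0,"dz":-0.4,"yaw":-0.9},
  {"claw":-1,"dx":0,"dy":0,"dz":-0.4,"yaw":-0.9},
  {"claw":-1,"dx":0,"dy":0,"dz":-0.4,"yaw":-0.9},
  {"claw":-1,"dx":0,"dy":0,"dz":-0.4,"yaw":-0.9},
  {"claw":-1,"dx":0,"dy":0,"dz":-0.4,"yaw":-0.9},
  {"claw":-1,"dx":0,"dy":0,"dz":-0.4,"yaw":-0.9},
])

```text
time: 54.72
tool_pos: [0.6096, -0.2477, 0.2555]
tool_rot: [0.0, 0.021, 1.0, -0.0]
contact_force: [0.0, 0.6, -0.5]
gripper_width: 1.001
grasp_force: 0.0
```

```bash
python3 chk.py w18
python3 - <<'E'
from h import *
t=manip.grab_frame("top")[:,:,::-1].copy(); t0=cv2.imread("pics/top0.png"); df=cv2.absdiff(t,t0).max(2)
print("cap diff",df[218:240,402:424].max(),"pink",df[205:226,308:332].max(),"rack L/M",df[160:188,326:357].max())
E
```

```text
54.725 [ 0.6096 -0.2477  0.2555] 3.099418718844259 [ 0.0386  0.5666 -0.519 ]
screws [[-0.0001, -0.0], [0.0006, 0.0001], [0.0002, 0.0001], [-0.0013, -0.0002]]
b w18 far 0.0234 0.0004 near -0.0254 0.0003
   mid x -0.0010000000000000026
post w18 far 0.0242 0.0002 near -0.0242 0.0002
   mid x 0.0
n 22 offset 4.240542066639982e-05 slope 0.006674195369847577 resid 0.00023179825204130112
end 1 0.12199999999999953 drop -10.560211 [227 226 225 230 229 230 186 125  97 100]
end -1 -0.12289999999999951 drop -11.790413 [227 226 226 214 227 227 207 112 119 118]
len 0.24489999999999904 mid [ 0.6101 -0.2476] dir 1.753470522164744
n 23 offset 0.00191304347826099 slope 0.0031719367588934374 resid 0.00023925055373345288
end 1 0.11929999999999957 drop -10.751541 [227 227 228 230 230 229 127 106  97  99]
end -1 -0.12019999999999956 drop -12.392296 [227 226 222 225 228 226 108 120 118 116]
len 0.23949999999999913 mid [ 0.6083 -0.248 ] dir 1.7499682635537899
cap diff 9 pink 10 rack L/M 10
```

The block is 1.0 mm off the groove line. The shaft is centred to -0.4 mm, nearly in line, and its apparent length matches a level seat. The capacitor, the pink block and the other rack blocks are unchanged, so I'll hand in.

```bash
python3 -c "
from plant import manip
print(manip.job_done())"
```

```text
the job is handed in; nothing more can be done
None
```

I handed the job in at about 55 s: the 60 mm V-block (v_block_b) stands square in the bay about 1 mm off the post's groove line, and the shaft lies in both grooves, centred within about 0.5 mm and level as far as the camera shows, after one redo in which I put the shaft back in the cradle to re-centre the block; the capacitor and the other two blocks look unmoved in the top camera.

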